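# Set the mould-cooling cock to the green mark and shut its guard

## Task

The cooling water for the mould must be set before the next shot: press the red lever's thumb rest down to free its locking pin, swing the lever to the slot marked by the green stud, and let it spring back up so that the pin locks in that slot. Then swing the yellow-framed guard down flat over the cock. Do not lean hard on the lever, and leave the beaker, the mould half and the casting beside it where they are.

Things in the scene. Friction and masses are not known exactly. Their poses are not given: they have to be found in the camera images.
- valve: push-and-turn cooling cock on a blue housing, aluminium top 160 x 165 mm, 92 mm high, fixed down, placed differently every time. Origin: centre of the underside; at yaw 0 x points away from the robot, y left, z up. The lever's vertical axis is at x = +30 mm, y = 0; the guard's hinge axis is parallel to y at x = +68 mm, z = 150.5 mm. Brass hose tails reach y = +-89 mm, 102 mm up.
- dial_centre (a point): centre of the top of the steel dial above the lever, on the lever's axis: 98 mm across, 136 mm above the work surface, 6 mm thick. At its front are five open-ended slots, radius 46 to 60 mm, each 9.5 mm wide, 22 degrees apart: one without a stud (shut), four with (openings).
- spindle (a joint): turning angle q of the lever (rad): 0 = shut, lever swung to the robot's left; grows counter-clockwise seen from above, opening slots at 0.384, 0.768, 1.152, 1.536. The lever points along (-cos(q-0.768), -sin(q-0.768)) in the valve's x, y, so towards the robot at 0.768. Stiff: it stays where it is left.
- lever (a joint): how far the lever is pressed down (m): 0 = up, pin locked in a slot; 0.008 = bottom stop. A spring of about 4 N at the top and 8 N at the bottom lifts it. The pin is clear of the dial from about 0.0065; let go between slots it stays down at about 0.0055 under the dial.
- thumb_rest (a point): centre of the thumb rest's floor at the lever's end, 89 mm from the axis, 124 mm above the work surface when up. The rest is a red channel along the lever, open at both ends, 42 mm long, 32 mm wide inside, its walls 4 mm thick and 10 mm high above the floor. x along the lever towards the axis, z up.
- pin_top (a point): centre of the top of the lever's steel locking pin (6 mm across), 54 mm from the spindle axis, 135.5 mm high when up; 13 mm from the stud whose slot it stands in
- stud_green: round green stud, 11 mm across and 5 mm high, fixed on the dial 13 mm inside one of the four opening slots; which slot varies; origin: centre of its underside. It marks the opening wanted.
- stud_yellow: round yellow stud, 11 mm across and 5 mm high, fixed on the dial 13 mm inside one of the four opening slots; which slot varies; origin: centre of its underside
- stud_blue: round blue stud, 11 mm across and 5 mm high, fixed on the dial 13 mm inside one of the four opening slots; which slot varies; origin: centre of its underside
- stud_white: round white stud, 11 mm across and 5 mm high, fixed on the dial 13 mm inside one of the four opening slots; which slot varies; origin: centre of its underside
- guard (a joint): angle of the guard (rad): 0 = shut, lying level over the cock; starts standing open at about 1.44; stays where it is left (stiff hinge, about 0.17 N m) and must be pushed all the way
- guard_edge (a point): middle of the guard's free edge, 160 mm from the hinge axis, centre of its thickness. The guard is a clear pane 3 mm thick in a yellow frame 7 mm thick, 156 mm wide. x of this frame points to the hinge, z is the outer face's normal (up when shut).
- beaker: clear plastic beaker, loose bystander, 64 mm across and 81 mm high; origin: centre of its underside
- mould: flat grey mould half with a clover-shaped cavity, loose bystander, 69 x 87 x 21 mm; origin: centre of its underside
- casting: orange star-shaped plastic casting, loose bystander, 34 x 34 x 7 mm; origin: centre of its underside

How it is judged:
By the outcome, as a careful person would: the job done as asked, in the order asked, and still so for the second after the job is handed in, with the robot touching nothing.
It also fails if it takes over 56 s, if anything falls off the work surface, if the arm or the gripper's body presses on something with over 40 N, if the wrist force passes 120 N, or if a joint passes its speed limit or range.

## Robot

A 6-joint arm with a two-finger parallel gripper is mounted at the origin on a cart in front of the work surface, level with it; the furniture and walls round the work are solid. World frame = base frame: x ahead of the robot, y to its left, z up, the work surface at z = 0. Lengths are in m, angles in rad, forces in N, time in s.
With the tool pointing down it reaches from about 0.35 to 0.975 m from the base axis. Payload 4.9 kg.
Tool frame: the origin (TCP) lies at the very end of the fingers, on their centre line; the grasp point (between the pads) lies 19 mm behind it; z points along the fingers, y is the line along which they close (so a half turn about z gives the same grasp; the last joint's range is limited). The gripper opens to 85 mm and grips with 20 to 120 N. Pads are 22 mm wide; open, the fingers measure 114 mm over their backs; the gripper's body (76 mm by 85 mm) begins 54 mm behind the grasp point. The pads swing forward as they close: fully open they stand 13 mm farther back than shut.
Start: joints at [1.032, 0.053, 1.613, -0, 1.476, -0.119], TCP at [0.255, 0.571, 0.231] pointing down, gripper open.
Joint ranges: [-3.01, 3.01], [-1.01, 2.22], [0.06, 2.58], [-1.02, 4.17], [0.09, 2.62], [-3.14, 3.14]. Speed limits (rad/s): [2.57, 2.57, 3.14, 3.14, 3.14, 3.14].

## Interface

Orientations are given as a rotation vector (axis times angle).
In Python, from station import get_obs, get_image, get_calibration, finish_job gives the robot as it stands.
- The arm moves only by the tool servo_tool, never from a script. Its argument "increments" is a list of rows, each a list of 5 numbers: the opening, from 0 (shut) to 1 (fully open), then the shift along the tool's x, y, z in mm, then the turn about the tool's z in degrees. In form: [[jaw, tx, ty, tz, spin], ...]. A call has 1 to 12 rows; each row shifts and turns the commanded pose from where the row before left it, along the tool's axes as they then stand; what a row does not reach is not made up. A row lasts 1/8 s, in which the tool goes at most 62.5 mm and 10.7 degrees, less where a joint would pass 70% of its speed; a pose out of reach is approached as far as the arm can. A call is refused whole if a number of a shift passes 62.5 or a number of a turn 10.7, either way. A call with a gripper value outside its range is refused whole. The fingers move at their own pace and stop on an object; "force" is the grip in N (left out, the last holds). Time passes only in rows, so rows that do not move let the fingers close. It gives the time, the measured TCP pose, the force, the opening and the grip force at its end, in the units of the state.
- get_obs(): the state, without advancing time (a new reading comes with each control period).
- get_image(name): name is "scene" or "top" or "wrist"; returns the picture (400x640x3 uint8, red, green, blue); there is no depth.
- get_calibration(name): a dict with "fx", "fy", "cx", "cy" (pixels), "R" (3x3) and "t" (3): a world point X has camera coordinates R X + t; the wrist camera has in their place "mount" (4x4, takes a point from camera to tool coordinates, whose origin is the TCP and whose axes are the flange's). Camera axes: x right, y down, z forward; pixel columns grow to the right and rows downward; lengths in m; the calibration is good to about 2 mm. A picture is of the moment at which its call begins: read the wrist's pose just before it. get_calibration takes no time and is no camera call.
- finish_job(): hands the job in; it is judged then, once.
The state is a dict: "t": time; "q": joint angles; "dq": joint speeds; "effort": joint torques, N m; "tool_pos": TCP position; "tool_rot": TCP orientation; "contact_force": force on the tool from outside, world axes, zero at the start; "wrist_torque": the same for the moment, N m; "opening": finger opening in m; "grip_force": force on a finger pad.
Only numpy, scipy, OpenCV 4.12 (cv2) and the standard library are available. Lean on these libraries where they do the work, as an engineer would, in place of code of your own. Each camera call takes 0.05 s, during which the arm holds its last target. There are 200 camera calls.

## Working session

There is one attempt and no reset: what is moved stays moved. The work goes in short steps, Python scripts to look and compute and a tool call to move; the robot and the scene stay as the last step left them, time stands still between calls to the robot, and variables do not carry over. Pictures are saved under pics/ and viewed, at most 10 in all, crops included, and the job is handed in when it is done.

Besides the shell and the picture viewer there is one more tool, called after ">>>" as a command line: name --pt "numbers of a row" for each row, then --argument value for the rest. servo_tool: Moves the arm, as the interface text tells. Its arguments: {"type":"object","properties":{"increments":{"type":"array"},"force":{"type":"number"}},"required":["increments"]}

```bash
mkdir -p pics; cat > h.py <<'E'
import numpy as np, cv2
from station import *
from scipy.spatial.transform import Rotation as Ro
def save(n,f,img=None):
    im=get_image(n) if img is None else img
    cv2.imwrite('pics/'+f,im[:,:,::-1]); return im
def ray(n,u,v,z):
    c=get_calibration(n);R=np.array(c['R']);t=np.array(c['t'])
    d=R.T@np.array([(u-c['cx'])/c['fx'],(v-c['cy'])/c['fy'],1]);o=-R.T@t
    return o+d*(z-o[2])/d[2]
def proj(n,X):
    c=get_calibration(n);p=np.array(c['R'])@X+np.array(c['t'])
    return p[0]/p[2]*c['fx']+c['cx'],p[1]/p[2]*c['fy']+c['cy']
E
python3 - <<'E'
from h import *
for n in ('scene','top'):
    save(n,n+'0.png'); c=get_calibration(n); print(n,c['fx'],(-np.array(c['R']).T@np.array(c['t'])).round(3))
o=get_obs();print({k:np.round(v,3) for k,v in o.items()});print(Ro.from_rotvec(o['tool_rot']).as_matrix().round(3))
E
```

```text
scene 498.65652626807855 [-0.049 -0.487  0.546]
top 460.16239663396254 [ 0.442 -0.006  1.133]
{'t': np.float64(0.1), 'q': array([ 1.032,  0.053,  1.614, -0.   ,  1.476, -0.119]), 'dq': array([-0.001,  0.001, -0.004, -0.001, -0.001,  0.003]), 'effort': array([-0.0000e+00, -3.9491e+01, -3.7136e+01, -0.0000e+00,  4.0000e-03,
        0.0000e+00]), 'tool_pos': array([0.254, 0.57 , 0.23 ]), 'tool_rot': array([-6.540e-01, -3.072e+00,  3.000e-03]), 'contact_force': array([0.392, 0.562, 0.377]), 'wrist_torque': array([ 0.006, -0.017,  0.04 ]), 'grip_force': np.float64(0.0), 'opening': np.float64(0.086)}
[[-0.913  0.408 -0.001]
 [ 0.408  0.913 -0.002]
 [ 0.    -0.002 -1.   ]]
```

View pics/scene0.png

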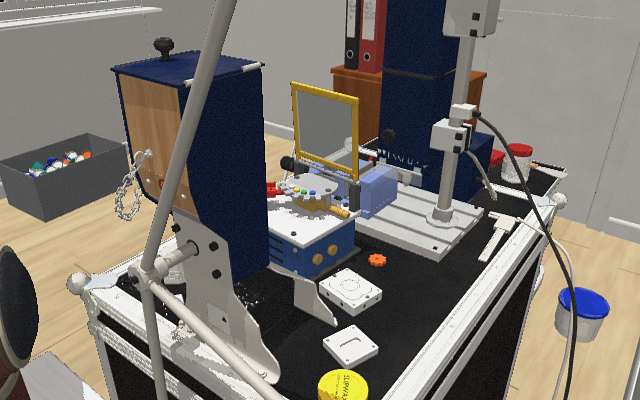

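View pics/top0.png

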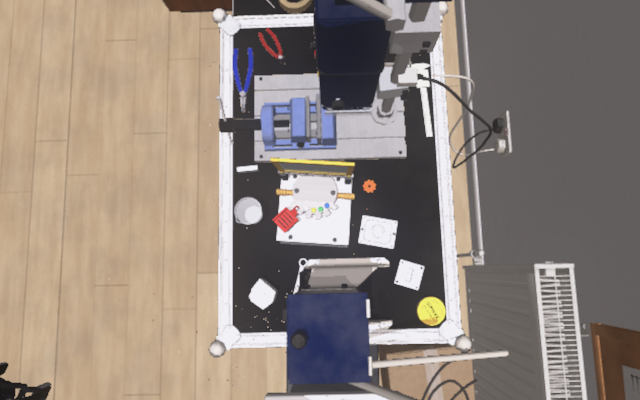

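```bash
python3 - <<'E'
from h import *
for X in ([0,0,0],[.1,0,0],[.255,.571,.231],[.255,.571,.4],[0,0,.3]): print(X,np.round(proj('top',np.array(X)),0),np.round(proj('scene',np.array(X)),0))
im=cv2.imread('pics/top0.png')
cv2.imwrite('pics/topc.png',cv2.resize(im[150:255,230:390],None,fx=5,fy=5,interpolation=cv2.INTER_CUBIC))
s=cv2.imread('pics/scene0.png')
cv2.imwrite('pics/scenec.png',cv2.resize(s[70:270,240:400],None,fx=3,fy=3,interpolation=cv2.INTER_CUBIC))
E
```

```text
[0, 0, 0] [334. 463.] [-12. 494.]
[0.1, 0, 0] [333. 417.] [ 74. 431.]
[0.255, 0.571, 0.231] [ 31. 375.] [-37. 124.]
[0.255, 0.571, 0.4] [-40. 401.] [-69.  30.]
[0, 0, 0.3] [335. 538.] [-121.  271.]
```

View pics/topc.png

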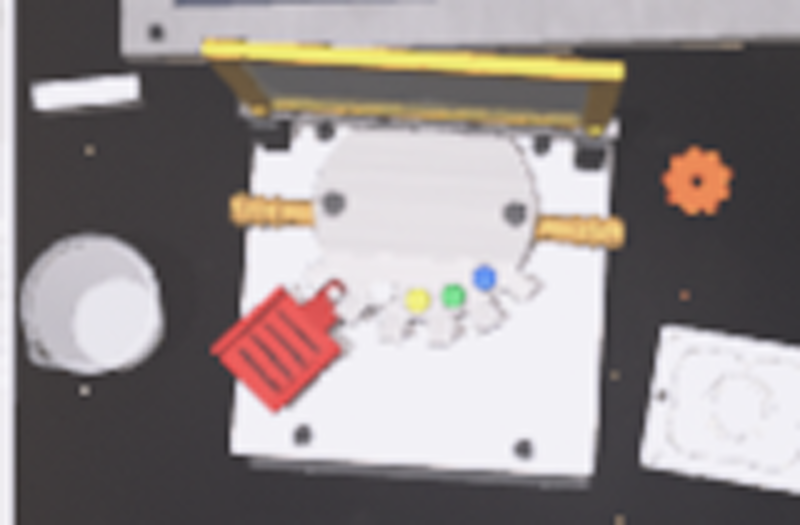

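View pics/scenec.png

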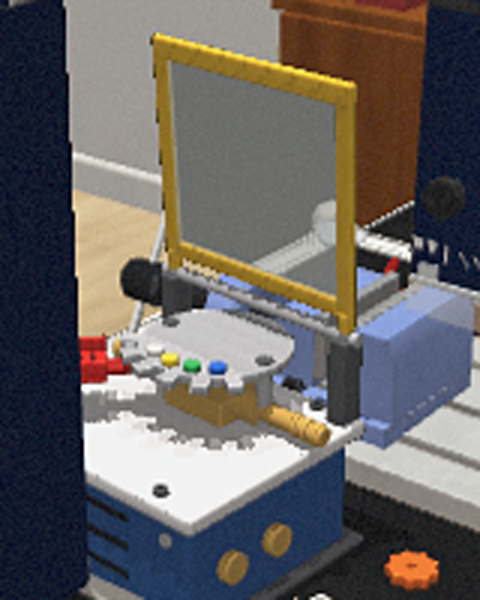

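```bash
cat >> h.py <<'E'
def tri(a,b):
    L=[]
    for n,(u,v) in (('top',a),('scene',b)):
        c=get_calibration(n);R=np.array(c['R']);t=np.array(c['t'])
        d=R.T@np.array([(u-c['cx'])/c['fx'],(v-c['cy'])/c['fy'],1]);d/=np.linalg.norm(d);L.append((-R.T@t,d))
    A=sum(np.eye(3)-np.outer(d,d) for o,d in L);b=sum((np.eye(3)-np.outer(d,d))@o for o,d in L)
    X=np.linalg.solve(A,b);return X.round(4),[round(np.linalg.norm(np.cross(X-o,d))*1000,1) for o,d in L]
E
python3 - <<'E'
from h import *
print('cab',tri((370,292),(265,65)),tri((368,375),(185,84)),tri((287,294),(163,60)))
for n in ('top','scene'):
    im=cv2.imread(f'pics/{n}0.png');h=cv2.cvtColor(im,cv2.COLOR_BGR2HSV)
    x0,x1,y0,y1=(270,360,155,255) if n=='top' else (260,370,75,225)
    for c,lo,hi,s in (('green',50,80,90),('blue',100,120,120),('yellow',25,33,100),('red',0,6,120),('red2',174,180,120)):
        m=cv2.inRange(h,(lo,s,80),(hi,255,255));k=np.zeros_like(m);k[y0:y1,x0:x1]=m[y0:y1,x0:x1]
        N,l,st,ce=cv2.connectedComponentsWithStats(k)
        print(n,c,[(ce[i].round(1).tolist(),int(st[i,4])) for i in range(1,N) if st[i,4]>7])
# top aluminium corners (from crop, px/5)
for u,v in ((251,140),(610,150),(593,475),(230,455)):
    print(ray('top',230+u/5,150+v/5,.092).round(4))
print('stud g crop',ray('top',230+453/5,150+296/5,.141).round(4))
for n,u,v in (('y',418,300),('g',453,296),('b',485,278)): print(n,ray('top',230+u/5,150+v/5,.141).round(4))
print('rest',ray('top',230+277/5,150+350/5,.13).round(4))
for u,v in ((205,47),(623,72)): print('guard top',ray('top',230+u/5,150+v/5,.309).round(4))
print(ray('top',248,210,.0),ray('top',369,186,0.),ray('top',378,232,0.))
E
```

```text
cab (array([ 0.4034, -0.0642,  0.4053]), [np.float64(1.1), np.float64(1.1)]) (array([ 0.2821, -0.0578,  0.4059]), [np.float64(1.4), np.float64(1.4)]) (array([0.3858, 0.0786, 0.3936]), [np.float64(22.2), np.float64(22.2)])
top green [([320.4, 208.6], 13)]
top blue [([326.5, 205.2], 13)]
top yellow [([312.9, 161.5], 233), ([313.3, 209.5], 14)]
top red [([285.5, 218.6], 320)]
top red2 []
scene green [([303.4, 191.6], 21)]
scene blue [([312.0, 192.5], 20), ([351.2, 222.9], 21)]
scene yellow [([303.6, 84.3], 14), ([321.2, 88.8], 29), ([340.2, 93.5], 16), ([296.0, 188.5], 10)]
scene red [([272.6, 190.1], 168)]
scene red2 []
[0.6513 0.1059 0.092 ]
[ 0.6418 -0.0594  0.092 ]
[ 0.4931 -0.0466  0.092 ]
[0.5064 0.1172 0.092 ]
stud g crop [0.5698 0.0136 0.141 ]
y [0.5685 0.0288 0.141 ]
g [0.5698 0.0136 0.141 ]
b [ 0.5773 -0.0006  0.141 ]
rest [0.5495 0.0916 0.13  ]
guard top [0.6429 0.0992 0.309 ]
guard top [ 0.629  -0.0539  0.309 ]
[0.59103497 0.197065   0.        ] [ 0.64306689 -0.10595629  0.        ] [ 0.52763963 -0.1234805   0.        ]
```

```bash
python3 - <<'E'
from h import *
for z in (0,.2,.4,.6): print(z,ray('top',350,108,z).round(3),ray('scene',385,165,z).round(3),ray('top',395,10,z).round(3))
m=np.array(get_calibration('wrist')['mount']).round(3);print(m)
E
```

```text
0 [ 0.847 -0.065 -0.   ] [1.043 0.111 0.   ] [ 1.112 -0.193  0.   ]
0.2 [ 0.776 -0.055  0.2  ] [ 0.643 -0.108  0.2  ] [ 0.994 -0.16   0.2  ]
0.4 [ 0.704 -0.044  0.4  ] [ 0.243 -0.327  0.4  ] [ 0.876 -0.127  0.4  ]
0.6 [ 0.632 -0.034  0.6  ] [-0.157 -0.546  0.6  ] [ 0.757 -0.094  0.6  ]
[[-0.    -0.956 -0.294  0.076]
 [ 1.    -0.    -0.001 -0.001]
 [ 0.001 -0.294  0.956 -0.143]
 [ 0.     0.     0.     1.   ]]
```

>>> servo_tool --pt "0 0 0 -30 10" --pt "0 0 0 -30 10" --pt "0 0 0 -30 10" --pt "0 0 0 -30 10" --pt "0 0 0 -30 10" --pt "0 0 0 -30 10" --pt "0 0 0 -20 10"

```text
t: 0.98
tool_pos: [0.2547, 0.5708, 0.4326]
tool_rot: [-2.305, -2.135, -0.001]
contact_force: [0.3, -0.5, 0.8]
opening: -0.0003
grip_force: 0.0
```

```bash
python3 - <<'E'
from h import *
o=get_obs();print({k:np.round(v,4).tolist() for k,v in o.items()})
E
```

```text
{'t': 0.975, 'q': [1.032, 0.0114, 1.3264, 0.0, 1.8029, 1.1085], 'dq': [-0.0004, 0.0276, -0.2652, 0.0012, 0.2538, 1.3815], 'effort': [0.0062, -38.9266, -37.5346, -0.0009, -0.1757, -1.1496], 'tool_pos': [0.2547, 0.5708, 0.4326], 'tool_rot': [-2.3045, -2.1347, -0.0014], 'contact_force': [0.3207, -0.4582, 0.8364], 'wrist_torque': [-0.0462, -0.0439, 0.0044], 'grip_force': 0.0, 'opening': -0.0003}
```

```bash
python3 - <<'E'
from h import *
print(tri((338,103),(388,135)),tri((320,106),(378,160)))
im=cv2.imread('pics/top0.png');cv2.imwrite('pics/topd.png',cv2.resize(im[0:170,220:460],None,fx=3,fy=3))
E
```

```text
(array([ 0.7897, -0.0298,  0.193 ]), [np.float64(0.4), np.float64(0.4)]) (array([0.8133, 0.0067, 0.12  ]), [np.float64(3.4), np.float64(3.4)])
```

View pics/topd.png

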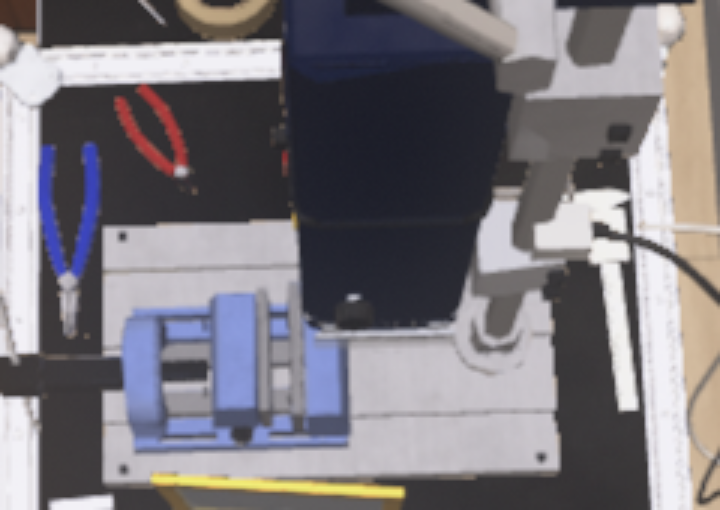

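>>> servo_tool --pt "0 0 0 0 9" --pt "0 0 0 0 9" --pt "0 0 0 0 9" --pt "0 0 0 0 9" --pt "0 0 0 0 8.7" --pt "0 0 0 0 0"

```text
t: 1.72
tool_pos: [0.2546, 0.5706, 0.4306]
tool_rot: [2.939, 1.109, -0.001]
contact_force: [0.4, -1.4, -0.9]
opening: 0.0003
grip_force: 0.0
```

>>> servo_tool --pt "0 -8 46 0 0" --pt "0 -8 46 0 0" --pt "0 -8 46 0 0" --pt "0 -8 46 0 0" --pt "0 -8 46 0 0" --pt "0 -8 46 0 0" --pt "0 -8 46 0 0" --pt "0 -8 46 0 0" --pt "0 -8 46 0 0" --pt "0 -8 46 0 0" --pt "0 -8 46 0 0" --pt "0 -4 46 0 0"

```text
t: 3.22
tool_pos: [0.55, 0.0936, 0.4312]
tool_rot: [-2.939, -1.11, -0.0]
contact_force: [0.1, 0.8, -0.1]
opening: 0.0001
grip_force: 0.0
```

>>> servo_tool --pt "0 0 0 30 0" --pt "0 0 0 30 0" --pt "0 0 0 30 0" --pt "0 0 0 30 0" --pt "0 0 0 20 0" --pt "0 0 0 0 0"

```text
t: 3.98
tool_pos: [0.5486, 0.095, 0.2893]
tool_rot: [-2.939, -1.108, 0.006]
contact_force: [0.0, -0.3, 0.3]
opening: -0.0001
grip_force: 0.0
```

```bash
python3 - <<'E'
from h import *
o=get_obs();print({k:np.round(v,4).tolist() for k,v in o.items()})
R=Ro.from_rotvec(o['tool_rot']).as_matrix();print(np.degrees(np.arctan2(R[1,1],R[0,1])))
a=save('scene','s1.png')
E
```

```text
{'t': 3.975, 'q': [0.0378, -0.1357, 1.6999, -0.0, 1.581, 0.8876], 'dq': [0.0011, -0.0182, -0.0523, -0.0, 0.0085, 0.0043], 'effort': [-0.0118, -31.3784, -37.1223, -0.0004, -0.0552, -0.0094], 'tool_pos': [0.5486, 0.095, 0.2893], 'tool_rot': [-2.9386, -1.1077, 0.0056], 'contact_force': [0.0112, -0.2767, 0.3064], 'wrist_torque': [-0.0188, -0.0009, -0.009], 'grip_force': 0.0, 'opening': -0.0001}
-48.69072369227125
```

View pics/s1.png

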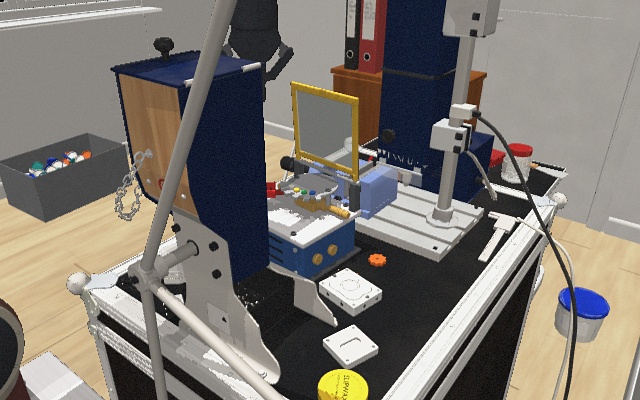

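```bash
python3 - <<'E'
from h import *
for x in (.28,.34,.4,.5):
  for y in (.02,.08): 
    z=[z for z in np.arange(.3,.9,.01) if proj('scene',np.array([x,y,z]))[1]>0]; print(x,y,max(z))
o=get_obs(); im=save('wrist','w1.png')
c=get_calibration('wrist');M=np.array(c['mount'])
R=Ro.from_rotvec(o['tool_rot']).as_matrix();p=np.array(o['tool_pos'])
h=cv2.cvtColor(im,cv2.COLOR_RGB2HSV)
m=cv2.inRange(h,(0,140,80),(6,255,255))|cv2.inRange(h,(174,140,80),(180,255,255))
N,l,st,ce=cv2.connectedComponentsWithStats(m);
for i in range(1,N):
  if st[i,4]>150:
    d=R@(M[:3,:3]@np.array([(ce[i][0]-c['cx'])/c['fx'],(ce[i][1]-c['cy'])/c['fy'],1]));og=p+R@M[:3,3]
    print(ce[i],st[i,4],[(og+d*(z-og[2])/d[2]).round(4).tolist() for z in (.124,.134)], cv2.minAreaRect(np.argwhere(l==i)[:,::-1].astype(np.float32)))
E
```

```text
0.28 0.02 0.48000000000000015
0.28 0.08 0.47000000000000014
0.34 0.02 0.47000000000000014
0.34 0.08 0.47000000000000014
0.4 0.02 0.47000000000000014
0.4 0.08 0.46000000000000013
0.5 0.02 0.46000000000000013
0.5 0.08 0.46000000000000013
[328.15559072 186.42827004] 1896 [[0.5502, 0.0887, 0.124], [0.5519, 0.0905, 0.134]] ((332.0318603515625, 185.87017822265625), (44.044681549072266, 56.2593994140625), 87.0643310546875)
```

View pics/w1.png

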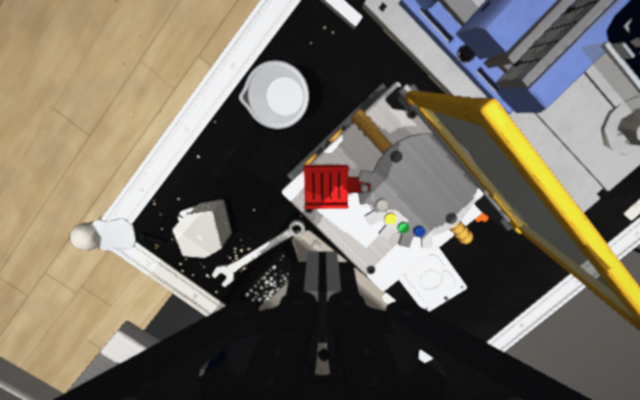

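>>> servo_tool --pt "0 0 0 25 0" --pt "0 0 0 25 0" --pt "0 0 0 25 0" --pt "0 0 0 15 0" --pt "0 0 0 0 0"

```text
t: 4.7
tool_pos: [0.5494, 0.095, 0.2011]
tool_rot: [-2.94, -1.107, 0.001]
contact_force: [0.3, 0.5, 0.1]
opening: 0.0001
grip_force: 0.0
```

```bash
cat > d.py <<'E'
from h import *
a=cv2.imread('pics/scene0.png').astype(int);b=get_image('scene')[:,:,::-1].astype(int)
cv2.imwrite('pics/s_now.png',b)
m=(abs(a-b).max(2)>45).astype(np.uint8);m=cv2.morphologyEx(m,cv2.MORPH_OPEN,np.ones((3,3)))
print([(u,int(np.nonzero(m[:,u])[0].max()) if m[:,u].any() else -1) for u in range(60,300,10)])
o=get_obs();print(np.round(o['q'],4),np.round(o['tool_pos'],4),np.round(o['effort'],2),np.round(o['contact_force'],2))
E
python3 d.py
```

```text
[(60, 394), (70, 389), (80, 381), (90, 399), (100, 399), (110, -1), (120, -1), (130, -1), (140, 268), (150, -1), (160, 340), (170, 345), (180, 336), (190, 336), (200, 354), (210, 7), (220, -1), (230, -1), (240, 54), (250, 59), (260, 61), (270, 227), (280, 232), (290, 233)]
[ 0.0378 -0.0877  1.8005 -0.      1.4278  0.8885] [0.5499 0.095  0.2022] [-0.000e+00 -3.187e+01 -3.564e+01 -0.000e+00  1.000e-02 -0.000e+00] [0.08 0.59 0.66][ WARN:0@1.050] global loadsave.cpp:1063 imwrite_ Unsupported depth image for selected encoder is fallbacked to CV_8U.
```

>>> servo_tool --pt "0 -2 3 20 0" --pt "0 0 0 20 0" --pt "0 0 0 10 0" --pt "0 0 0 0 0" --pt "0 0 0 0 0"

```text
t: 5.38
tool_pos: [0.5503, 0.0915, 0.1518]
tool_rot: [2.94, 1.107, 0.001]
contact_force: [-0.1, -0.3, 0.4]
opening: 0.0001
grip_force: 0.0
```

```bash
python3 d.py 2>/dev/null; python3 - <<'E'
from h import *
im=save('wrist','w2.png')
E
```

```text
[(60, 383), (70, 383), (80, 381), (90, 399), (100, 399), (110, 11), (120, 15), (130, 19), (140, 265), (150, 25), (160, 340), (170, 345), (180, 336), (190, 336), (200, 354), (210, 17), (220, -1), (230, 41), (240, 57), (250, 59), (260, 61), (270, 227), (280, 232), (290, 232)]
[ 0.0314 -0.0452  1.8462  0.      1.3392  0.8822] [0.5505 0.0915 0.1521] [-1.000e-02 -3.302e+01 -3.500e+01 -0.000e+00  1.000e-02 -0.000e+00] [0.37 0.3  0.33]
```

View pics/w2.png

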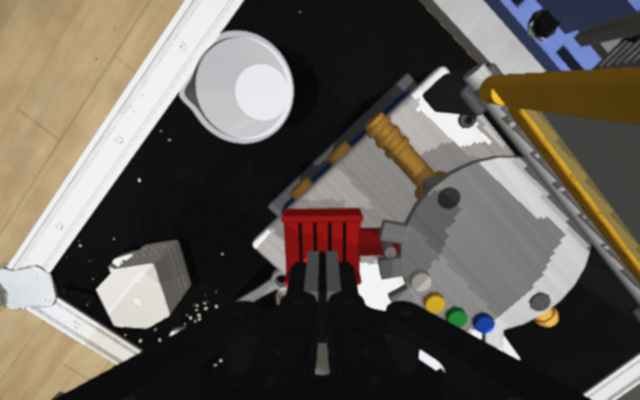

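```bash
python3 - <<'E'
from h import *
D=np.array([[.053,1.614,.254,.57,.230],[.0114,1.3264,.2547,.5708,.4326],[-.1357,1.6999,.5486,.095,.2893],[-.0877,1.8005,.5499,.095,.2022],[-.0452,1.8462,.5505,.0915,.1521]])
A=[];b=[]
for q2,q3,x,y,z in D:
    s=q2+q3;r=np.sqrt(x*x+y*y-.0744**2)
    A+=[[1,0,np.sin(q2),np.sin(s),np.cos(s)],[0,1,np.cos(q2),np.cos(s),-np.sin(s)]];b+=[r,z]
S=np.linalg.lstsq(np.array(A),np.array(b),rcond=None);print(S[0].round(4),S[3])
print('knob',tri((298,340),(163,42)))
a=cv2.imread('pics/scene0.png').astype(int);b=cv2.imread('pics/s_now.png').astype(int)
m=abs(a-b).max(2)>45
for u in range(110,240,10): print(u,''.join('#' if m[v,u] else '.' for v in range(0,70)))
E
```

```text
[-3.000e-04 -4.280e-02  4.273e-01  6.099e-01  9.540e-02] [3.85934179 3.15232728 0.30971851 0.25066456 0.09775172]
knob (array([0.3383, 0.0462, 0.429 ]), [np.float64(0.3), np.float64(0.3)])
110 ############..........................................................
120 ################...................................................##.
130 ####################..............................................#...
140 #######################...............................................
150 ##########################............................................
160 ##############################........................................
170 ##################################.......................#............
180 ####################################..................................
190 #################################..###................................
200 ####################...#..#####.######................................
210 ##################....................................................
220 ......................................................................
230 ......................####################............................
```

```bash
python3 - <<'E'
from h import *
for y in (-.1,-.05,0,.05,.1):
  L=[]
  for x in (.25,.3,.338,.4,.45):
    zz=np.arange(.35,.7,.001);P=np.array([proj('scene',np.array([x,y,z])) for z in zz])
    i=np.argmin(abs(P[:,1]-(11+.335*(P[:,0]-110))));L.append((x,round(zz[i],3),P[i].round(0).tolist()))
  z=np.array([l[1] for l in L]);print(y,L,'slope',((z[-1]-z[0])/.2).round(3))
E
```

```text
-0.1 [(0.25, np.float64(0.466), [178.0, 34.0]), (0.3, np.float64(0.445), [221.0, 49.0]), (0.338, np.float64(0.43), [248.0, 57.0]), (0.4, np.float64(0.405), [286.0, 70.0]), (0.45, np.float64(0.385), [312.0, 79.0])] slope -0.405Traceback (most recent call last):
  File "<stdin>", line 5, in <module>
  File "h.py", line 12, in proj
    c=get_calibration(n);p=np.array(c['R'])@X+np.array(c['t'])
ValueError: time passes only in moves, steps and waits
```

```bash
sed -i 's/^def save/import functools\nget_calibration=functools.lru_cache(get_calibration)\ndef save/' h.py; python3 - <<'E'
from h import *
for y in (-.05,0,.05,.1,.15):
  L=[]
  for x in (.25,.3,.338,.4,.45):
    zz=np.arange(.35,.7,.001);P=np.array([proj('scene',np.array([x,y,z])) for z in zz])
    i=np.argmin(abs(P[:,1]-(11+.335*(P[:,0]-110))));L.append((x,round(float(zz[i]),3),P[i].round(0).tolist()))
  z=np.array([l[1] for l in L]);print(y,L,'slope',((z[-1]-z[0])/.2).round(3))
E
```

```text
-0.05 [(0.25, 0.471, [144.0, 22.0]), (0.3, 0.451, [187.0, 37.0]), (0.338, 0.435, [216.0, 47.0]), (0.4, 0.41, [255.0, 60.0]), (0.45, 0.39, [282.0, 69.0])] slope -0.405
0 [(0.25, 0.476, [113.0, 12.0]), (0.3, 0.456, [157.0, 27.0]), (0.338, 0.441, [186.0, 36.0]), (0.4, 0.416, [227.0, 50.0]), (0.45, 0.395, [255.0, 60.0])] slope -0.405
0.05 [(0.25, 0.481, [85.0, 3.0]), (0.3, 0.461, [129.0, 18.0]), (0.338, 0.446, [159.0, 27.0]), (0.4, 0.421, [200.0, 41.0]), (0.45, 0.401, [229.0, 51.0])] slope -0.4
0.1 [(0.25, 0.487, [59.0, -6.0]), (0.3, 0.467, [104.0, 9.0]), (0.338, 0.451, [133.0, 19.0]), (0.4, 0.426, [175.0, 33.0]), (0.45, 0.406, [205.0, 43.0])] slope -0.405
0.15 [(0.25, 0.492, [36.0, -14.0]), (0.3, 0.472, [80.0, 1.0]), (0.338, 0.456, [110.0, 11.0]), (0.4, 0.431, [152.0, 25.0]), (0.45, 0.411, [182.0, 35.0])] slope -0.405
```

```bash
python3 - <<'E'
from h import *
b=cv2.imread('pics/s_now.png');t=get_image('top')[:,:,::-1];cv2.imwrite('pics/t_now.png',t)
a=cv2.resize(b[0:110,90:290],None,fx=4,fy=4,interpolation=cv2.INTER_CUBIC)[:330]
c=cv2.resize(t[150:400,220:420],None,fx=1.06,fy=1.06,interpolation=cv2.INTER_CUBIC)
w=np.zeros((600,800,3),np.uint8);w[:330]=a;w[335:335+265,:212]=c[:265];
g=cv2.resize(cv2.imread('pics/top0.png')[150:400,220:420],None,fx=1.06,fy=1.06);w[335:600,230:442]=g[:265]
cv2.imwrite('pics/comb.png',w)
E
```

```text
(no output)
```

View pics/comb.png

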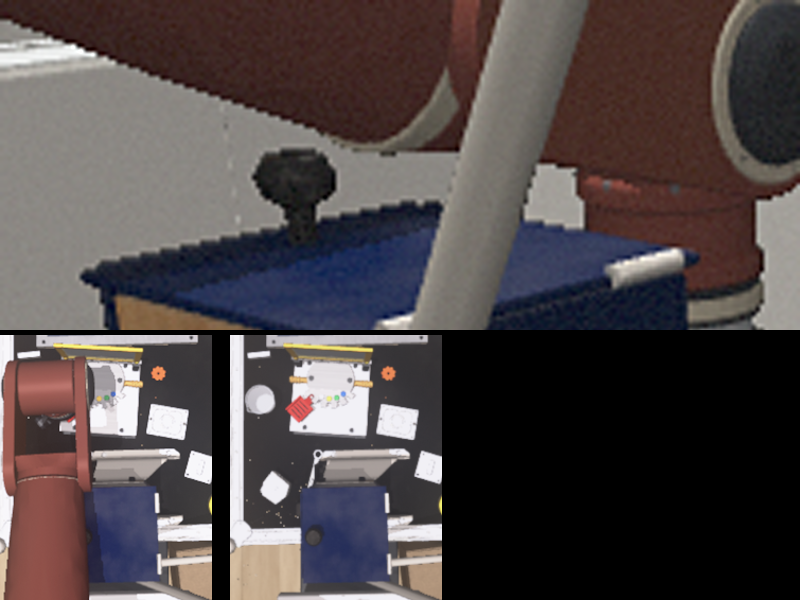

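```bash
python3 - <<'E'
from h import *
for u,v in ((303,320),(220+8/1.06,150+210/1.06),(220+88/1.06,150+165/1.06),(220+8/1.06,150+165/1.06),(220+75/1.06,150+40/1.06),(220+18/1.06,150+40/1.06)):
  print((round(u),round(v)),[ray('top',u,v,z)[:2].round(3).tolist() for z in (.45,.5,.55,.6)])
print('cab L',ray('top',287,294,.405),ray('top',287,385,.405),ray('top',370,292,.405))
b=get_image('scene')
# lowest silhouette of forearm: (90+385/4,150/4)
print(ray('scene',90+385/4,152/4,.45),ray('scene',90+385/4,152/4,.5))
E
```

```text
(303, 320) [[0.369, 0.037], [0.374, 0.034], [0.38, 0.031], [0.385, 0.028]]
(228, 348) [[0.332, 0.147], [0.34, 0.135], [0.348, 0.124], [0.356, 0.113]]
(303, 306) [[0.389, 0.037], [0.393, 0.034], [0.397, 0.03], [0.401, 0.027]]
(228, 306) [[0.392, 0.147], [0.396, 0.136], [0.399, 0.125], [0.403, 0.113]]
(291, 188) [[0.564, 0.052], [0.555, 0.048], [0.546, 0.043], [0.537, 0.039]]
(237, 188) [[0.566, 0.133], [0.557, 0.123], [0.548, 0.113], [0.539, 0.103]]
cab L [0.40416591 0.06404714 0.405     ] [0.26885562 0.06597416 0.405     ] [ 0.40410996 -0.06497539  0.405     ]
[ 0.29795239 -0.05048244  0.45      ] [ 0.11701738 -0.27818075  0.5       ]
```

>>> servo_tool --pt "0 0 0 -20 0" --pt "0 0 0 -10 0" --pt "0 -14 11 0 0" --pt "0 -14 11 0 0" --pt "0 -14 11 0 0" --pt "0 -14 12 0 0" --pt "0 -14 12 0 0" --pt "0 0 0 0 0" --pt "0 0 0 0 0"

```text
t: 6.7
tool_pos: [0.535, 0.0025, 0.1813]
tool_rot: [-2.94, -1.106, -0.0]
contact_force: [-0.7, 0.1, -0.8]
opening: -0.0002
grip_force: 0.0
```

```bash
cat > e.py <<'E'
from station import get_obs
import numpy as np
o=get_obs();print(*[np.round(o[k],d).tolist() for k,d in (('t',2),('q',4),('tool_pos',4),('effort',2),('contact_force',2))])
E
python3 e.py
```

```text
6.7 [-0.1347, -0.1276, 1.8729, 0.0004, 1.3963, 0.7164] [0.535, 0.0025, 0.1813] [-0.43, -30.6, -36.13, -0.02, 0.0, -0.0] [-0.7, 0.11, -0.84]
```

>>> servo_tool --pt "0 0 0 10 0" --pt "0 0 0 10 0" --pt "0 0 0 4 0" --pt "0 0 0 0 0" --pt "0 0 0 0 0"

```text
t: 7.32
tool_pos: [0.5351, 0.0025, 0.1575]
tool_rot: [2.94, 1.107, 0.001]
contact_force: [0.1, 0.5, 0.2]
opening: 0.0004
grip_force: 0.0
```

```bash
python3 e.py; python3 d.py 2>/dev/null |head -1; python3 - <<'E'
from h import *
b=cv2.imread('pics/s_now.png')
cv2.imwrite('pics/cb.png',cv2.resize(b[0:110,90:290],None,fx=4,fy=4,interpolation=cv2.INTER_CUBIC))
E
```

```text
7.32 [-0.1344, -0.1059, 1.8941, -0.0, 1.353, 0.7164] [0.5351, 0.0025, 0.1575] [0.03, -30.68, -35.32, 0.0, 0.01, 0.0] [0.12, 0.45, 0.21]
[(60, 399), (70, 396), (80, 391), (90, 399), (100, 399), (110, 9), (120, 12), (130, 15), (140, 269), (150, 22), (160, 294), (170, 345), (180, 336), (190, 336), (200, 355), (210, 358), (220, -1), (230, 41), (240, 42), (250, 45), (260, 46), (270, 227), (280, 232), (290, 238)]
```

View pics/cb.png

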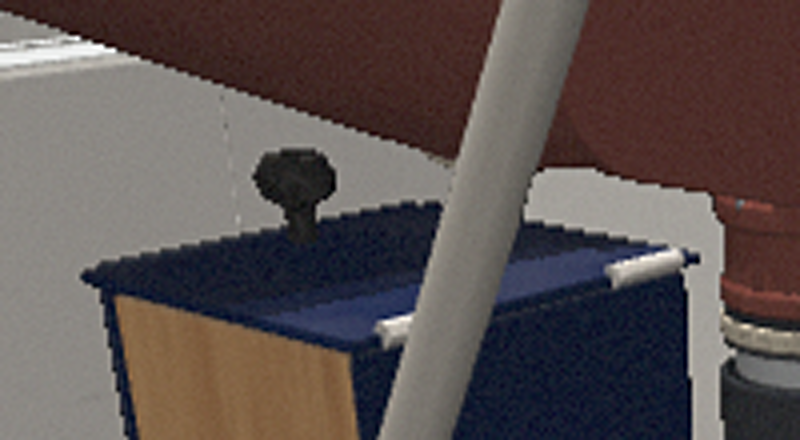

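>>> servo_tool --pt "0 0 0 6 0" --pt "0 0 0 6 0" --pt "0 0 0 2 0" --pt "0 0 0 0 0" --pt "0 0 0 0 0"

```text
t: 8.0
tool_pos: [0.535, 0.0024, 0.1434]
tool_rot: [2.94, 1.107, 0.0]
contact_force: [-0.2, -0.1, -0.1]
opening: 0.0002
grip_force: 0.0
```

```bash
python3 e.py
```

```text
8.0 [-0.1346, -0.0919, 1.9058, -0.0, 1.3276, 0.7163] [0.535, 0.0024, 0.1434] [-0.0, -31.06, -35.09, -0.0, 0.0, -0.0] [-0.23, -0.07, -0.14]
```

>>> servo_tool --pt "0 0 0 2 0" --pt "0 0 0 0 0"

```text
t: 8.25
tool_pos: [0.5348, 0.0025, 0.1412]
tool_rot: [-2.94, -1.107, 0.0]
contact_force: [0.1, 0.3, 0.0]
opening: 0.0001
grip_force: 0.0
```

```bash
python3 e.py
```

```text
8.25 [-0.1346, -0.0898, 1.9077, 0.0, 1.3238, 0.7163] [0.5348, 0.0025, 0.1412] [-0.01, -31.28, -35.25, -0.0, -0.01, 0.0] [0.13, 0.31, 0.05]
```

>>> servo_tool --pt "0 0 0 2 0" --pt "0 0 0 0 0"

```text
t: 8.5
tool_pos: [0.5355, 0.0023, 0.1401]
tool_rot: [2.94, 1.106, 0.002]
contact_force: [0.9, -0.2, -0.4]
opening: -0.0002
grip_force: 0.0
```

```bash
python3 e.py
```

```text
8.5 [-0.1347, -0.0881, 1.908, 0.0, 1.3201, 0.7163] [0.5355, 0.0023, 0.1401] [0.31, -29.86, -32.99, 0.0, -0.01, -0.0] [0.93, -0.15, -0.42]
```

>>> servo_tool --pt "0 0 0 -8 0" --pt "0 0 0 -10 0" --pt "0 0 0 -4 0"

```text
t: 8.88
tool_pos: [0.5354, 0.0024, 0.1625]
tool_rot: [2.94, 1.106, 0.002]
contact_force: [0.9, -0.4, 0.3]
opening: 0.0
grip_force: 0.0
```

```bash
cat > clr.py <<'E'
import numpy as np
L2,L3,OFF,HT,LT,R=.427,.617,.0744,.0428,.265,.05
def arm(p):
    x,y,z=p;rho=np.hypot(x,y);r=np.sqrt(rho**2-OFF**2);q1=np.arctan2(y,x)-np.arcsin(OFF/rho)
    zr=z+HT;D=np.hypot(r,zr);s=np.arccos((L3**2+D*D-L2**2)/(2*L3*D))-np.arctan2(zr,r)
    W=np.array([x,y,z+LT]);u=np.array([-np.cos(s)*np.cos(q1),-np.cos(s)*np.sin(q1),np.sin(s)])
    return W,u,q1,s
def dist(p,P,margin_fork=True):
    W,u,q1,s=arm(p);v=P-W;t=v@u
    d=np.linalg.norm(v-np.outer(t,u),axis=1)-R
    up=np.cross([np.sin(q1),-np.cos(q1),0],u)
    d=np.where(t<.155,9,d)
    # fork: underside plane from t=.155, relative slope .27 upwards toward the wrist, half width .055
    lat=np.abs(v@np.array([np.sin(q1),-np.cos(q1),0])); n=np.array(up) if up[2]>0 else -np.array(up)
    h=v@n; bot=-R+.0+.24*np.clip(.155-t,0,.155)
    df=np.where(t<.155,np.maximum(bot-h,lat-.055),9)
    return np.minimum(d,df)
kc=np.array([.338,.046])
def knob(k):
    a=np.linspace(0,2*np.pi,16,endpoint=False);P=[[*kc,k]]
    for rr,dz in ((.006,.001),(.010,.003),(.013,.007)): P+=[[kc[0]+rr*np.cos(t),kc[1]+rr*np.sin(t),k-dz] for t in a]
    return np.array(P)
ks=np.arange(.42,.46,.0005)
K=ks[np.argmin([abs(dist(np.array([.535,.0025,.1407]),knob(k)).min()) for k in ks])]
X,Y=np.meshgrid(np.linspace(.27,.404,28),np.linspace(-.065,.065,27));CAB=np.c_[X.ravel(),Y.ravel(),np.full(X.size,.405)]
KN=knob(K)
def clear(p): return dist(p,KN).min(),dist(p,CAB).min()
A=np.array([.609,.026])
def ret(l): # tip retraction at lateral l (m)
    th=np.arcsin(np.sin(np.radians(-5.9))+l/.057);return .057*(np.cos(np.radians(5.9))-np.cos(th))
E
python3 - <<'E'
from clr import *
print('knob top',K,'cab at probe',clear(np.array([.535,.0025,.1407])))
for q in (0,.2,.384,.5,.6,.768,.85,1.0,1.152):
    a=-.083+np.pi+q-.768;o=np.array([np.cos(a),np.sin(a)]);l=np.array([np.sin(a),-np.cos(a)]) # l: side at smaller q
    row=[]
    for mode,zt in (('floor',.1175),('wall',.1275),('side',.1255)):
        best=(-9,)
        for r in (.076,.085,.095,.105):
            F0=A+r*o
            for lat in np.arange(0,.0425,.006):
                fo=lat+.00725 
                for ph in np.radians(np.arange(-180,180,10)):
                    e=np.array([np.cos(ph),np.sin(ph)])
                    if mode=='floor': F=F0
                    elif mode=='wall': F=F0+.022*l
                    else: F=F0+.030*l
                    C=F+fo*e;G=F+2*fo*e
                    if np.hypot(*(G-A))<.074 : continue
                    if lat>.006 and any(np.hypot(*(F+t*(G-F)-A))<0 for t in (0,)): continue
                    if mode!='wall' or 1:
                        # other finger must not stand on the rest
                        w=(G-F0); 
                        if abs(w@l)<.036 and abs(w@o)<.035 and lat>.006: continue
                        if lat<.02 and lat>0 : continue
                    c=clear(np.array([*C,zt-ret(lat)]))
                    if min(c)>best[0]: best=(round(min(c),4),r,round(lat,3),round(np.degrees(ph)),np.round(c,4).tolist(),C.round(3).tolist())
        row.append((mode,best))
    print(q,*row,sep='\n   ')
E
```

```text
knob top 0.438 cab at probe (np.float64(-0.00014435139636975042), np.float64(0.009146804923596298))
0
   ('floor', (np.float64(0.0273), 0.105, np.float64(0.042), 70, [0.0288, 0.0273], [0.557, 0.151]))
   ('wall', (np.float64(0.0426), 0.105, np.float64(0.042), 70, [0.0426, 0.0426], [0.573, 0.166]))
   ('side', (np.float64(0.0457), 0.105, np.float64(0.042), 70, [0.0457, 0.046], [0.579, 0.171]))
0.2
   ('floor', (np.float64(0.0124), 0.105, np.float64(0.042), 50, [0.0164, 0.0124], [0.557, 0.127]))
   ('wall', (np.float64(0.0321), 0.105, np.float64(0.042), 70, [0.0328, 0.0321], [0.556, 0.153]))
   ('side', (np.float64(0.0362), 0.105, np.float64(0.042), 70, [0.0365, 0.0362], [0.56, 0.16]))
0.384
   ('floor', (np.float64(0.0025), 0.076, np.float64(0.042), 30, [0.0067, 0.0025], [0.584, 0.085]))
   ('wall', (np.float64(0.0191), 0.095, np.float64(0.042), 60, [0.0219, 0.0191], [0.559, 0.131]))
   ('side', (np.float64(0.0232), 0.095, np.float64(0.042), 60, [0.0257, 0.0232], [0.562, 0.138]))
0.5
   ('floor', (np.float64(-0.0006), 0.076, np.float64(0.042), 30, [0.0031, -0.0006], [0.58, 0.077]))
  
[... 1018 characters left out ...]
 (np.float64(0.0029), 0.076, np.float64(0.042), 30, [0.0059, 0.0029], [0.576, 0.081]))
1.0
   ('floor', (np.float64(-0.0047), 0.076, np.float64(0.042), -40, [0.0008, -0.0047], [0.572, -0.017]))
   ('wall', (np.float64(-0.001), 0.076, np.float64(0.036), 50, [-0.0008, -0.001], [0.558, 0.07]))
   ('side', (np.float64(-0.0013), 0.076, np.float64(0.03), 50, [-0.0013, -0.0011], [0.553, 0.073]))
1.152
   ('floor', (np.float64(-0.0029), 0.076, np.float64(0.036), -40, [0.0043, -0.0029], [0.57, -0.024]))
   ('wall', (np.float64(-0.0022), 0.076, np.float64(0.03), -60, [-0.0022, -0.0018], [0.549, -0.008]))
   ('side', (np.float64(-0.004), 0.076, np.float64(0.036), 50, [-0.004, -0.0032], [0.555, 0.065]))
```

```bash
cat > opt.py <<'E'
from clr import *
def lever(q):
    a=-.083+np.pi+q-.768;return np.array([np.cos(a),np.sin(a)]),np.array([np.sin(a),-np.cos(a)])
def best(q,mode,zt,side,xmax=.572,rs=(.076,.08,.085,.095,.105)):
    o,l=lever(q);b=(-9,)
    for r in rs:
        F0=A+r*o;F=F0+{'in':-.004,'mid':0,'wallL':.022,'wallR':-.022,'out':.03}[mode]*l
        for lat in np.arange(.018,.043,.004):
            fo=lat+.00725
            for ph in np.radians(np.arange(10,120,5))*side:
                e=np.array([np.cos(ph),np.sin(ph)]);C=F+fo*e;G=F+2*fo*e;w=G-F0
                if C[0]>xmax or np.hypot(*(G-A))<.074 or (abs(w@l)<.036 and abs(G@o-A@o-.089)<.036): continue
                if np.hypot(*(F+.35*(G-F)-A))<0: continue
                c=clear(np.array([*C,zt-ret(lat)]))
                if min(c)>b[0]: b=(round(min(c),4),'r',r,'lat',round(lat,3),'phi',round(np.degrees(ph)),np.round(c,4).tolist(),'C',C.round(4).tolist(),'z',round(zt-ret(lat),4))
    return b
E
python3 - <<'E'
from opt import *
for q,ms in ((0,[('mid',.1175)]),(.384,[('mid',.1175)]),(.5,[('mid',.1175),('in',.125)]),(.65,[('in',.125),('wallL',.1275)]),(.768,[('wallL',.1275),('wallR',.1275)]),(.85,[('wallL',.1275),('wallR',.1275),('in',.125)]),(1.0,[('in',.125),('out',.1255),('wallR',.128)]),(1.152,[('in',.125),('out',.1255),('wallR',.128)])):
    for m,z in ms:
        for s in (1,-1): print(q,m,s,*best(q,m,z,s))
E
```

```text
0 mid 1 0.0276 r 0.105 lat 0.042 phi 75 [0.0287, 0.0276] C [0.5525, 0.1525] z 0.1049
0 mid -1 -0.0074 r 0.105 lat 0.018 phi -95 [-0.0069, -0.0074] C [0.5376, 0.0798] z 0.1165
0.384 mid 1 0.0022 r 0.076 lat 0.042 phi 55 [0.0073, 0.0022] C [0.5694, 0.1006] z 0.1049
0.384 mid -1 -0.0131 r 0.076 lat 0.042 phi -75 [-0.0131, -0.013] C [0.5539, 0.0126] z 0.1049
0.5 mid 1 -0.0017 r 0.076 lat 0.034 phi 40 [0.0018, -0.0017] C [0.5692, 0.0786] z 0.1104
0.5 mid -1 -0.0127 r 0.076 lat 0.038 phi -75 [-0.0127, -0.012] C [0.5493, 0.0084] z 0.1079
0.5 in 1 0.0018 r 0.076 lat 0.038 phi 40 [0.0044, 0.0018] C [0.5709, 0.0775] z 0.1154
0.5 in -1 -0.0075 r 0.076 lat 0.038 phi -70 [-0.0075, -0.0061] C [0.5517, 0.0059] z 0.1154
0.65 in 1 -0.0008 r 0.076 lat 0.042 phi 40 [0.0011, -0.0008] C [0.5715, 0.0689] z 0.1124
0.65 in -1 -0.0053 r 0.076 lat 0.034 phi -65 [-0.0053, -0.0046] C [0.5512, -0.0001] z 0.1179
0.65 wallL 1 0.0078 r 0.076 lat 0.042 phi 50 [0.0116, 0.0078] C [0.5706, 0.1005] z 0.1149
0.65 wallL -1 -0.0103 r 0.076 lat 0.038 phi -80 [-0.0103, -0.0053] C [0.5468, 0.0182] z 0.1179
0.768 wallL 1 0.004
[... 1299 characters left out ...]
4 phi 80 [-0.0107, -0.0034] C [0.5443, 0.0336] z 0.1209
1.0 wallR -1 0.0027 r 0.076 lat 0.022 phi -40 [0.0089, 0.0027] C [0.5595, -0.0258] z 0.126
1.152 in 1 -0.0099 r 0.076 lat 0.042 phi 70 [-0.0099, -0.0071] C [0.5544, 0.0459] z 0.1124
1.152 in -1 0.0003 r 0.076 lat 0.022 phi -45 [0.0055, 0.0003] C [0.5583, -0.021] z 0.123
1.152 out 1 -0.0038 r 0.076 lat 0.038 phi 50 [-0.0037, -0.0038] C [0.5566, 0.0668] z 0.1159
1.152 out -1 -0.0055 r 0.076 lat 0.038 phi -55 [-0.0043, -0.0055] C [0.5535, -0.0049] z 0.1159
1.152 wallR 1 -0.0087 r 0.076 lat 0.022 phi 100 [-0.0087, -0.0014] C [0.5379, 0.0113] z 0.126
1.152 wallR -1 0.0044 r 0.076 lat 0.022 phi -30 [0.0138, 0.0044] C [0.5683, -0.0322] z 0.126
```

```bash
python3 - <<'E'
from opt import *
for lat in (.03,.034,.038):
  for ph0,ph1 in ((45,45),(40,40),(55,35),(60,40)):
    L=[]
    for q in (0,.2,.384,.5,.6,.768,.85,.95):
        o,l=lever(q);ph=np.radians(ph0+(ph1-ph0)*min(q/.85,1));e=np.array([np.cos(ph),np.sin(ph)])
        F=A+.078*o+.022*l;fo=lat+.00725;C=F+fo*e;G=F+2*fo*e
        L.append((C.round(3).tolist(),round(np.hypot(*(G-A))*1000),round(1000*min(clear(np.array([*C,.1275-ret(lat)]))),1)))
    print(lat,ph0,ph1,*L)
E
```

```text
0.03 45 45 ([0.6, 0.125], 127, np.float64(31.1)) ([0.587, 0.117], 118, np.float64(23.6)) ([0.576, 0.107], 108, np.float64(16.1)) ([0.57, 0.1], 101, np.float64(11.4)) ([0.565, 0.093], 95, np.float64(3.0)) ([0.559, 0.081], 84, np.float64(1.7)) ([0.557, 0.074], 79, np.float64(1.2)) ([0.556, 0.067], 72, np.float64(-1.0))
0.03 40 40 ([0.603, 0.123], 123, np.float64(30.8)) ([0.589, 0.115], 113, np.float64(23.3)) ([0.578, 0.105], 103, np.float64(15.9)) ([0.572, 0.097], 96, np.float64(11.3)) ([0.567, 0.091], 90, np.float64(7.6)) ([0.562, 0.078], 79, np.float64(2.1)) ([0.56, 0.072], 73, np.float64(1.6)) ([0.558, 0.064], 66, np.float64(-0.6))
0.03 55 35 ([0.595, 0.13], 134, np.float64(31.5)) ([0.584, 0.119], 122, np.float64(23.8)) ([0.575, 0.108], 109, np.float64(16.1)) ([0.57, 0.099], 99, np.float64(11.4)) ([0.567, 0.091], 90, np.float64(7.6)) ([0.563, 0.077], 75, np.float64(2.4)) ([0.562, 0.069], 67, np.float64(2.0)) ([0.56, 0.062], 60, np.float64(-0.3))
0.03 60 40 ([0.593, 0.131], 138, np.float64(31.5)) ([0.581, 0.121], 126, np.float64(23.8)) ([0.573, 0.11], 113, np.float64(16.1)) ([0.568, 
[... 2071 characters left out ...]
float64(1.1)) ([0.564, 0.069], 73, np.float64(-0.8))
0.038 55 35 ([0.6, 0.136], 148, np.float64(33.5)) ([0.589, 0.126], 135, np.float64(25.7)) ([0.581, 0.113], 120, np.float64(17.8)) ([0.576, 0.104], 109, np.float64(12.9)) ([0.573, 0.096], 100, np.float64(8.9)) ([0.569, 0.082], 83, np.float64(3.4)) ([0.568, 0.074], 74, np.float64(1.6)) ([0.566, 0.066], 66, np.float64(0.2))
0.038 60 40 ([0.597, 0.138], 152, np.float64(33.7)) ([0.586, 0.128], 139, np.float64(25.9)) ([0.578, 0.116], 125, np.float64(18.0)) ([0.573, 0.107], 115, np.float64(13.0)) ([0.57, 0.099], 106, np.float64(8.9)) ([0.567, 0.085], 89, np.float64(3.1)) ([0.566, 0.077], 81, np.float64(1.1)) ([0.564, 0.069], 73, np.float64(-0.8))
```

>>> servo_tool --pt "0.8 0 0 -20 -10.3" --pt "0.8 0 0 -18 -10.3" --pt "0.8 0 0 0 -10.3" --pt "0.8 0 0 0 -10.3" --pt "0.8 0 0 0 -10.3" --pt "0.8 0 0 0 -10.3" --pt "0.8 0 0 0 -10.3" --pt "0.8 0 0 0 -10.3" --pt "0.8 0 0 0 -10.3" --pt "0.8 0 0 0 -10.3" --pt "0.8 0 0 0 -10.3" --pt "0.8 0 0 0 -10.3"

```text
t: 10.38
tool_pos: [0.5348, 0.0025, 0.1994]
tool_rot: [-0.405, -3.115, 0.0]
contact_force: [0.4, -0.6, -0.4]
opening: 0.0684
grip_force: 0.0
```

>>> servo_tool --pt "0.8 -1 37 0 0" --pt "0.8 -1 37 0 0" --pt "0.8 -2 37 0 0" --pt "0.8 -2 36 0 0" --pt "0.8 0 0 25 0" --pt "0.8 0 0 25 0" --pt "0.8 0 0 10 0" --pt "0.8 0 0 0 0" --pt "0.8 0 0 0 0"

```text
t: 11.5
tool_pos: [0.5799, 0.1427, 0.1407]
tool_rot: [0.414, 3.112, 0.001]
contact_force: [0.2, -0.1, 0.4]
opening: 0.0681
grip_force: 0.0
```

```bash
cat > w.py <<'E'
from h import *
import sys
# red rest seen by the wrist camera: centroid on plane z, lever angle q from direction axis->rest
zr=float(sys.argv[1]) if len(sys.argv)>1 else .129
o=get_obs();im=get_image('wrist');c=get_calibration('wrist');M=np.array(c['mount'])
R=Ro.from_rotvec(o['tool_rot']).as_matrix();p=np.array(o['tool_pos'])
print('psi',np.degrees(np.arctan2(R[1,1],R[0,1])).round(1),p.round(4),'open',round(float(o['opening']),4),'F',np.round(o['contact_force'],1),'eff',np.round(o['effort'][:3],2),'t',round(float(o['t']),2))
h=cv2.cvtColor(im,cv2.COLOR_RGB2HSV)
m=cv2.inRange(h,(0,140,60),(6,255,255))|cv2.inRange(h,(174,140,60),(180,255,255))
N,l,st,ce=cv2.connectedComponentsWithStats(m)
og=p+R@M[:3,3]
def back(uv,z):
    d=R@(M[:3,:3]@np.array([(uv[0]-c['cx'])/c['fx'],(uv[1]-c['cy'])/c['fy'],1]));return (og+d*(z-og[2])/d[2])[:2]
i=1+np.argmax(st[1:,4]);pts=np.array([back(x,zr) for x in np.argwhere(l==i)[::3,::-1]])
cen,size,ang=cv2.minAreaRect((pts*1000).astype(np.float32))
print('red',pts.mean(0).round(4),np.round(cen,1),np.round(size,1),round(ang,1),st[i].tolist())
d=np.array(cen)/1000-[.609,.026];print('q from rect',round(float(np.arctan2(d[1],d[0])-np.pi+.083+.768),3),'r',np.hypot(*d).round(4))
E
python3 w.py .13
```

```text
psi 74.8 [0.5799 0.1427 0.1407] open 0.0681 F [ 0.2 -0.1  0.4] eff [  0.04 -37.02 -34.51] t 11.5
red [0.548 0.091] [554.3  84.9] [40. 64.] 41.1 [148, 173, 115, 123, 6872]
q from rect 0.028 r 0.0804
```

>>> servo_tool --pt "0.8 0 0 7 0" --pt "0.8 0 0 4 0" --pt "0.8 0 0 0 0"

```text
t: 11.92
tool_pos: [0.5787, 0.1427, 0.1276]
tool_rot: [-0.414, -3.113, 0.0]
contact_force: [-0.2, 0.6, -0.4]
opening: 0.0683
grip_force: 0.0
```

>>> servo_tool --pt "0.8 0 0 2 0" --pt "0.8 0 0 0 0"

```text
t: 12.18
tool_pos: [0.5793, 0.1428, 0.1265]
tool_rot: [0.414, 3.114, 0.0]
contact_force: [-0.4, 0.8, 0.8]
opening: 0.0684
grip_force: 0.4
```

>>> servo_tool --pt "0.8 0 0 2 0" --pt "0.8 0 0 0 0"

```text
t: 12.42
tool_pos: [0.5794, 0.1429, 0.125]
tool_rot: [0.414, 3.114, 0.0]
contact_force: [-0.9, 0.6, 4.4]
opening: 0.068
grip_force: 2.2
```

>>> servo_tool --pt "0.8 0 0 2 0" --pt "0.8 0 0 0 0"

```text
t: 12.68
tool_pos: [0.5795, 0.1429, 0.1228]
tool_rot: [0.414, 3.113, 0.0]
contact_force: [-0.6, 1.2, 5.3]
opening: 0.0683
grip_force: 2.7
```

>>> servo_tool --pt "0.8 0 0 2 0" --pt "0.8 0 0 2 0" --pt "0.8 0 0 0 0" --pt "0.8 0 0 0 0"

```text
t: 13.18
tool_pos: [0.5796, 0.1429, 0.1194]
tool_rot: [0.414, 3.113, 0.0]
contact_force: [-2.3, 1.8, 7.4]
opening: 0.0686
grip_force: 3.5
```

```bash
python3 w.py .125; python3 - <<'E'
# swing plan: finger follows the wall; TCP world path and tool-frame rows
from opt import *
fo=.0415
o,l=lever(0.);psi=74.8
C0=np.array([.5792,.1428]);F=C0-fo*np.array([np.cos(np.radians(psi)),np.sin(np.radians(psi))])
w=F-A;r=w@o;s=w@l;print('r,s',r,s)
qs=np.arange(0,.92,.0768);ph=np.interp(qs,[0,.45,.80,1],[74.8,58,40,38])
C=[];
for q,p in zip(qs,ph):
    o,l=lever(q);C.append(A+(r+( .078-r)*min(q/.6,1))*o+s*l+fo*np.array([np.cos(np.radians(p)),np.sin(np.radians(p))]))
for i in range(1,len(qs)):
    d=C[i]-C[i-1];p=np.radians(ph[i-1]);y=np.array([np.cos(p),np.sin(p)]);x=np.array([-np.sin(p),np.cos(p)])
    print(round(qs[i],3),C[i].round(4),'row',np.round([d@x*1000,d@y*1000],1),'spin',round(ph[i-1]-ph[i],1),'clr',np.round(clear(np.array([*C[i],.119])),4))
E
```

```text
psi 74.9 [0.5796 0.1429 0.1194] open 0.0686 F [-2.3  1.8  7.4] eff [ -0.62 -34.28 -31.78] t 13.18
red [0.5477 0.0907] [556.1  83.3] [40.  69.8] 41.2 [131, 181, 127, 141, 8085]
q from rect 0.026 r 0.078
r,s 0.08453086091157487 0.02000765763366422
0.077 [0.576  0.1383] row [ 1.9 -5.2] spin 2.9 clr [0.0309 0.029 ]
0.154 [0.5732 0.1333] row [ 1.2 -5.6] spin 2.9 clr [0.0279 0.0257]
0.23 [0.5707 0.1279] row [ 0.4 -5.9] spin 2.9 clr [0.0248 0.0222]
0.307 [0.5685 0.1222] row [-0.3 -6.1] spin 2.9 clr [0.0216 0.0188]
0.384 [0.5667 0.1161] row [-1.1 -6.2] spin 2.9 clr [0.0184 0.0153]
0.461 [0.5654 0.1097] row [-2.  -6.2] spin 3.0 clr [0.0153 0.012 ]
0.538 [0.565  0.1026] row [-3.5 -6.2] spin 3.9 clr [0.0123 0.0089]
0.614 [0.5648 0.0953] row [-4.2 -6. ] spin 3.9 clr [0.0095 0.0061]
0.691 [0.5642 0.0878] row [-4.4 -6.1] spin 3.9 clr [0.0067 0.0003]
0.768 [0.5639 0.08  ] row [-5.3 -5.8] spin 3.9 clr [0.0041 0.0002]
0.845 [0.5631 0.0729] row [-4.7 -5.3] spin 2.1 clr [ 0.0018 -0.0001]
```

>>> servo_tool --pt "0.8 2 -5.2 0.4 2.9" --pt "0.8 1.2 -5.6 0 2.9" --pt "0.8 0.4 -5.9 0 2.9" --pt "0.8 0 0 0 0"

```text
t: 13.72
tool_pos: [0.5713, 0.1282, 0.1194]
tool_rot: [0.65, 3.072, 0.002]
contact_force: [-1.8, 2.0, 7.1]
opening: 0.0685
grip_force: 3.6
```

```bash
python3 w.py .125
```

```text
psi 66.1 [0.5713 0.1282 0.1194] open 0.0685 F [-1.8  2.   7.1] eff [ -1.11 -33.1  -31.32] t 13.72
red [0.5329 0.0804] [539.7  77.9] [41.4 52.7] 52.5 [143, 199, 105, 109, 6826]
q from rect 0.208 r 0.0866
```

>>> servo_tool --pt "0.8 -0.3 -6.1 0.3 2.9" --pt "0.8 -1.1 -6.2 0 2.9" --pt "0.8 -2 -6.2 0 3" --pt "0.8 -3.5 -6.2 0 3.9" --pt "0.8 0 0 0 0"

```text
t: 14.4
tool_pos: [0.5655, 0.1028, 0.119]
tool_rot: [0.986, 2.981, 0.002]
contact_force: [-1.9, 0.8, 7.5]
opening: 0.0686
grip_force: 3.7
```

```bash
python3 w.py .125
```

```text
psi 53.4 [0.5655 0.1028 0.119 ] open 0.0686 F [-1.9  0.8  7.5] eff [ -0.99 -31.93 -31.39] t 14.4
red [0.5213 0.0622] [526.7  61.5] [43.9 44.3] 66.6 [137, 208, 118, 105, 6219]
q from rect 0.444 r 0.0897
```

```bash
cat > w2.py <<'E'
import sys
exec(open('w.py').read())
# walls: fit the lever direction/axis from the long edges of the red mask
cn,_=cv2.findContours((l==i).astype(np.uint8),cv2.RETR_EXTERNAL,cv2.CHAIN_APPROX_NONE)
k=max(cn,key=cv2.contourArea);a=cv2.approxPolyDP(k,3.5,True)[:,0]
P=np.array([back(x,zr) for x in a])
for j in range(len(a)):
    e=P[(j+1)%len(a)]-P[j];L=np.hypot(*e)
    if L>.012:
        n=np.array([-e[1],e[0]])/L;off=(P[j]-[.609,.026])@n
        print(a[j],a[(j+1)%len(a)],'len',round(L*1000,1),'deg',round(np.degrees(np.arctan2(e[1],e[0]))%180,1),'axis off mm',round(off*1000,1))
E
python3 w2.py .127
```

```text
psi 53.4 [0.5655 0.1028 0.119 ] open 0.0682 F [-0.8  1.5  6.4] eff [ -0.81 -31.9  -31.36] t 14.45
red [0.521  0.0634] [526.2  62.7] [43.2 43.6] 66.1 [137, 208, 118, 105, 6223]
q from rect 0.434 r 0.0906
[229 208] [155 224] len 32.8 deg 66.0 axis off mm -112.0
[137 236] [170 312] len 39.0 deg 156.9 axis off mm -19.9
[170 312] [196 291] len 17.3 deg 93.2 axis off mm 71.5
[221 267] [180 270] len 18.4 deg 58.0 axis off mm -86.9
[180 270] [227 258] len 22.1 deg 68.7 axis off mm 89.4
[246 260] [246 298] len 19.2 deg 139.6 axis off mm -4.8
[254 279] [229 208] len 34.4 deg 157.7 axis off mm -23.8
```

>>> servo_tool --pt "0.8 0 0 -5 0" --pt "0.8 0 0 -5 0" --pt "0.8 2.6 10.6 0 0" --pt "0.8 0 0 5 0" --pt "0.8 0 0 3 0" --pt "0.8 0 0 1 0" --pt "0.8 0 0 0 0"

```text
t: 15.38
tool_pos: [0.5688, 0.1127, 0.1183]
tool_rot: [-0.985, -2.983, 0.0]
contact_force: [0.4, 1.2, 0.0]
opening: 0.0683
grip_force: 0.0
```

```bash
python3 w2.py .127 | grep -v 'len 1'
```

```text
psi 53.4 [0.5688 0.1127 0.1183] open 0.0683 F [0.4 1.2 0. ] eff [ 3.000e-02 -3.620e+01 -3.435e+01] t 15.38
red [0.5216 0.0616] [527.   61.6] [45.  44.8] 66.9 [112, 217, 112, 108, 6769]
q from rect 0.442 r 0.0894
[207 217] [130 233] len 34.4 deg 65.6 axis off mm -111.5
[112 245] [148 324] len 41.1 deg 156.7 axis off mm -21.8
[222 264] [207 217] len 22.3 deg 154.8 axis off mm -18.6
```

```bash
cat > plan.py <<'E'
from opt import *
def plan(C0,psi0,qa,qb,n,psi1,r1=None,ds=0,z=.118,fo=.0415):
    """rows that carry the contact finger round the axis with the lever from qa to qb; finger at C - fo*e(psi)"""
    ev=lambda p:np.array([np.cos(np.radians(p)),np.sin(np.radians(p))])
    o,l=lever(qa);w=np.array(C0)-fo*ev(psi0)-A;r,s=w@o,w@l;print('finger r,s mm',round(r*1000,1),round(s*1000,1));r1=r1 or r
    Cp=np.array(C0);pp=psi0
    for k in range(1,n+1):
        f=k/n;q=qa+(qb-qa)*f;p=psi0+(psi1-psi0)*f;o,l=lever(q);C=A+(r+(r1-r)*f)*o+(s+ds*f)*l+fo*ev(p)
        d=C-Cp;y=ev(pp);x=ev(pp+90);print(round(q,3),C.round(4),'row',np.round([d@x*1000,d@y*1000],1).tolist(),'spin',round(pp-p,1),'clr mm',(np.array(clear(np.array([*C,z])))*1000).round(1));Cp,pp=C,p
E
python3 -c "
from plan import *
plan([.5688,.1127],53.4,.447,.70,4,45,r1=.079)"
```

```text
finger r,s mm 80.7 23.6
0.51 [0.5672 0.1074] row [-1.8, -5.2] spin 2.1 clr mm [14.5 11. ]
0.574 [0.5658 0.1019] row [-2.3, -5.1] spin 2.1 clr mm [11.9  8.3]
0.637 [0.5646 0.0963] row [-2.8, -5.0] spin 2.1 clr mm [9.4 5.8]
0.7 [0.5638 0.0905] row [-3.3, -4.8] spin 2.1 clr mm [ 7.1 -0.5]
```

>>> servo_tool --pt "0.8 -1.8 -5.2 0.8 2.1" --pt "0.8 -2.3 -5.1 0 2.1" --pt "0.8 -2.8 -5 0 2.1" --pt "0.8 0 0 0 0"

```text
t: 15.92
tool_pos: [0.5643, 0.0961, 0.1178]
tool_rot: [-1.149, -2.923, 0.001]
contact_force: [-0.4, 3.6, 1.2]
opening: 0.0681
grip_force: 1.5
```

```bash
python3 w2.py .127 | grep -v 'len 1'
```

```text
psi 47.1 [0.5643 0.0961 0.1178] open 0.0681 F [-0.4  3.6  1.2] eff [ -2.03 -35.12 -34.31] t 15.93
red [0.5144 0.0466] [516.4  47.2] [46.1 32.4] 78.0 [109, 224, 113, 101, 5634]
q from rect 0.626 r 0.095
[191 224] [135 254] len 29.4 deg 75.2 axis off mm -110.8
[109 274] [151 324] len 29.8 deg 166.7 axis off mm -23.8
[151 324] [188 303] len 21.7 deg 78.3 axis off mm 79.9
[166 296] [221 266] len 30.2 deg 76.9 axis off mm 87.7
[221 266] [191 224] len 22.5 deg 166.2 axis off mm -20.9
```

```bash
python3 -c "
from plan import *
plan([.5643,.0961],47.1,.613,.70,2,43,z=.118,fo=.038)
print()
# then lift and set on the wall: want s=20.5 r=.078 at q=.70, psi 43
o,l=lever(.70);e=np.array([np.cos(np.radians(43)),np.sin(np.radians(43))]);C=A+.078*o+.0205*l+.038*e;print(C, clear(np.array([*C,.1185])))
plan(C,43,.70,.86,5,38,z=.119,fo=.038)"
```

```text
finger r,s mm 78.5 24.4
0.656 [0.5635 0.092 ] row [-2.2, -3.5] spin 2.1 clr mm [ 7.5 -0.5]
0.7 [0.5628 0.0879] row [-2.5, -3.4] spin 2.0 clr mm [ 5.8 -0.7]

[0.56276274 0.08391596] (np.float64(0.004676921647014824), np.float64(-0.000401606178101116))
finger r,s mm 78.0 20.5
0.732 [0.5622 0.081 ] row [-1.7, -2.4] spin 1.0 clr mm [ 3.8 -0.2]
0.764 [0.5618 0.0781] row [-1.8, -2.3] spin 1.0 clr mm [ 2.7 -0.3]
0.796 [0.5614 0.0752] row [-2.0, -2.2] spin 1.0 clr mm [ 1.7 -0.4]
0.828 [0.561  0.0722] row [-2.1, -2.2] spin 1.0 clr mm [ 0.8 -0.5]
0.86 [0.5608 0.0692] row [-2.2, -2.1] spin 1.0 clr mm [-0.  -0.6]
```

>>> servo_tool --pt "0.8 -2.2 -3.5 0 2.1" --pt "0.8 -2.5 -3.4 0 2" --pt "0.8 0 0 0 0"

```text
t: 16.35
tool_pos: [0.5635, 0.0874, 0.1184]
tool_rot: [1.252, 2.881, -0.002]
contact_force: [-0.9, 1.2, 3.7]
opening: 0.0683
grip_force: 4.9
```

```bash
python3 w2.py .127 | grep -v 'len 1'
```

```text
psi 43.0 [0.5635 0.0874 0.1184] open 0.0683 F [-0.9  1.2  3.7] eff [ -0.82 -33.15 -32.9 ] t 16.35
red [0.5107 0.035 ] [512.   33.1] [49.2 26. ] 84.3 [103, 237, 110, 88, 4719]
q from rect 0.777 r 0.0972
[212 270] [178 238] len 20.1 deg 173.7 axis off mm -20.9
[171 237] [103 300] len 46.9 deg 84.4 axis off mm -109.9
[166 313] [212 270] len 32.2 deg 86.4 axis off mm 86.6
```

>>> servo_tool --pt "0.8 1 1 -5 0" --pt "0.8 0 0 -10 0" --pt "0.8 0 0 0 0" --pt "0.8 0 0 0 0"

```text
t: 16.9
tool_pos: [0.5634, 0.0897, 0.1327]
tool_rot: [1.251, 2.882, -0.0]
contact_force: [-0.1, -0.3, 1.2]
opening: 0.0686
grip_force: 0.0
```

```bash
python3 w2.py .132 | grep -v 'len 1'
```

```text
psi 43.1 [0.5634 0.0897 0.1327] open 0.0686 F [-0.1 -0.3  1.2] eff [-1.000e-02 -3.543e+01 -3.522e+01] t 16.9
red [0.5122 0.0371] [513.6  36.6] [47.1 28.6] 84.7 [119, 229, 104, 94, 4565]
q from rect 0.74 r 0.096
[185 229] [119 286] len 45.9 deg 82.8 axis off mm -109.3
[119 286] [160 322] len 26.4 deg 172.8 axis off mm -24.6
[178 297] [222 264] len 29.0 deg 80.8 axis off mm 86.7
[222 264] [185 229] len 23.3 deg 174.0 axis off mm -23.7
```

>>> servo_tool --pt "0.8 -3 -4.2 0 0" --pt "0.8 -3 -4.2 0 0" --pt "0.8 0 0 5 0" --pt "0.8 0 0 1 0" --pt "0.8 0 0 0 0"

```text
t: 17.58
tool_pos: [0.5614, 0.0796, 0.1267]
tool_rot: [-1.251, -2.881, 0.0]
contact_force: [0.8, -0.2, -0.1]
opening: 0.0681
grip_force: 0.1
```

>>> servo_tool --pt "0.8 0 0 2 0" --pt "0.8 0 0 0 0"

```text
t: 17.82
tool_pos: [0.5615, 0.0797, 0.1253]
tool_rot: [1.251, 2.882, 0.0]
contact_force: [-1.7, 0.4, 4.8]
opening: 0.0682
grip_force: 2.3
```

>>> servo_tool --pt "0.8 0 0 2 0" --pt "0.8 0 0 0 0"

```text
t: 18.08
tool_pos: [0.5615, 0.0797, 0.1235]
tool_rot: [1.251, 2.881, 0.0]
contact_force: [-3.2, -0.5, 5.4]
opening: 0.0685
grip_force: 2.7
```

```bash
python3 w2.py .132 | grep -v 'len 1'
```

```text
psi 43.1 [0.5615 0.0797 0.1235] open 0.0685 F [-3.2 -0.5  5.4] eff [ -0.2  -32.   -32.82] t 18.07
red [0.5111 0.0387] [512.2  38.4] [46.  25.8] 86.4 [126, 222, 107, 96, 4617]
q from rect 0.724 r 0.0976
[195 222] [126 282] len 44.5 deg 83.0 axis off mm -109.5
[126 282] [167 317] len 24.2 deg 174.1 axis off mm -19.9
[232 257] [195 222] len 21.7 deg 174.5 axis off mm -25.5
```

>>> servo_tool --pt "0.8 0 0 2 0" --pt "0.8 0 0 1 0" --pt "0.8 0 0 0 0"

```text
t: 18.5
tool_pos: [0.5623, 0.0798, 0.1222]
tool_rot: [1.251, 2.88, 0.001]
contact_force: [-4.9, -0.3, 6.6]
opening: 0.0681
grip_force: 3.0
```

```bash
python3 e.py
```

```text
18.5 [0.01, 0.0091, 1.8456, -0.0001, 1.2851, -0.7415] [0.5623, 0.0798, 0.1222] [-0.8, -29.64, -30.58, 0.14, -1.37, -0.13] [-4.9, -0.26, 6.61]
```

>>> servo_tool --pt "0.8 0 0 1 0" --pt "0.8 0 0 0.5 0" --pt "0.8 0 0 0 0"

```text
t: 18.88
tool_pos: [0.5629, 0.0799, 0.1218]
tool_rot: [1.25, 2.879, 0.002]
contact_force: [-4.8, -0.2, 6.0]
opening: 0.0686
grip_force: 3.1
```

```bash
python3 e.py;  python3 -c "
from plan import *
plan([.5615,.0797],43,.768,.88,5,36,fo=.038,r1=.076,z=.1195)"
```

```text
18.88 [0.0101, 0.01, 1.8454, 0.0001, 1.2828, -0.7414] [0.5629, 0.0799, 0.1218] [-1.11, -27.97, -29.12, 0.09, -1.5, -0.14] [-4.8, -0.19, 5.99]
finger r,s mm 77.3 21.4
0.79 [0.5618 0.0773] row [-1.9, -1.4] spin 1.4 clr mm [2.7 0.1]
0.813 [0.5621 0.0749] row [-2.0, -1.4] spin 1.4 clr mm [2.2 0.1]
0.835 [0.5624 0.0725] row [-2.1, -1.3] spin 1.4 clr mm [1.7 0.1]
0.858 [0.5628 0.07  ] row [-2.1, -1.3] spin 1.4 clr mm [1.2 0.2]
0.88 [0.5632 0.0676] row [-2.2, -1.2] spin 1.4 clr mm [0.8 0.2]
```

>>> servo_tool --pt "0.8 0 0 -6 0" --pt "0.8 0 0 -6 0" --pt "0.8 0 0 0 8" --pt "0.8 -8.7 0.7 0 0" --pt "0.8 0 0 4 0" --pt "0.8 0 0 3 0" --pt "0.8 0 0 0 0"

```text
t: 19.75
tool_pos: [0.5675, 0.0725, 0.1239]
tool_rot: [1.448, 2.787, -0.001]
contact_force: [0.0, -0.8, 5.3]
opening: 0.0681
grip_force: 2.6
```

```bash
python3 e.py; python3 w2.py .132 | grep -v 'len 1'
```

```text
19.75 [-0.0027, 0.0176, 1.8339, -0.0009, 1.2891, -0.6148] [0.5675, 0.0725, 0.1239] [0.8, -32.34, -31.73, 0.53, -0.2, 0.04] [0.01, -0.83, 5.32]
psi 35.1 [0.5675 0.0725 0.1239] open 0.0681 F [ 0.  -0.8  5.3] eff [  0.8  -32.34 -31.73] t 19.75
red [0.5121 0.0398] [513.9  38.1] [46.3 28.5] 83.9 [129, 219, 112, 96, 4681]
q from rect 0.724 r 0.0959
[174 229] [129 286] len 36.5 deg 84.1 axis off mm -110.0
[129 286] [168 314] len 21.4 deg 171.8 axis off mm -23.6
[189 301] [216 265] len 23.1 deg 87.5 axis off mm 85.5
[240 257] [191 219] len 26.3 deg 172.8 axis off mm -23.4
```

>>> servo_tool --pt "0.8 0 0 1 0" --pt "0.8 0 0 1 0" --pt "0.8 0 0 0 0"

```text
t: 20.18
tool_pos: [0.5675, 0.0726, 0.1224]
tool_rot: [1.448, 2.786, -0.0]
contact_force: [-0.4, -1.8, 6.0]
opening: 0.0681
grip_force: 3.0
```

```bash
python3 e.py
```

```text
20.18 [-0.0024, 0.0192, 1.835, -0.0007, 1.286, -0.6147] [0.5675, 0.0726, 0.1224] [0.77, -32.24, -31.65, 0.52, -0.32, 0.03] [-0.42, -1.83, 5.99]
```

>>> servo_tool --pt "0.8 0 0 1 0" --pt "0.8 0 0 1 0" --pt "0.8 0 0 0 0"

```text
t: 20.55
tool_pos: [0.5677, 0.0728, 0.1213]
tool_rot: [1.448, 2.786, 0.001]
contact_force: [-2.4, -0.5, 6.6]
opening: 0.0685
grip_force: 3.2
```

```bash
python3 e.py
```

```text
20.55 [-0.0023, 0.0207, 1.8355, -0.0003, 1.2839, -0.6145] [0.5677, 0.0728, 0.1213] [0.38, -30.7, -30.59, 0.35, -0.82, -0.02] [-2.38, -0.51, 6.57]
```

>>> servo_tool --pt "0.8 -1 1.5 0 0" --pt "0.8 -1 1.4 0 0" --pt "0.8 0 0 0 0"

```text
t: 20.92
tool_pos: [0.5696, 0.0732, 0.1198]
tool_rot: [-1.448, -2.785, 0.001]
contact_force: [-4.6, 0.1, 7.4]
opening: 0.0682
grip_force: 3.5
```

```bash
python3 e.py
```

```text
20.92 [-0.0019, 0.0296, 1.8291, 0.0005, 1.2858, -0.6143] [0.5696, 0.0732, 0.1198] [-0.35, -32.44, -33.03, 0.06, -1.44, -0.1] [-4.61, 0.13, 7.36]
```

>>> servo_tool --pt "0.8 0 0 1 0" --pt "0.8 0 0 0 0"

```text
t: 21.18
tool_pos: [0.5697, 0.0733, 0.1194]
tool_rot: [-1.448, -2.785, 0.001]
contact_force: [-5.6, 0.3, 6.2]
opening: 0.0684
grip_force: 3.6
```

```bash
python3 e.py
```

```text
21.18 [-0.0019, 0.0301, 1.8293, 0.0006, 1.2847, -0.6142] [0.5697, 0.0733, 0.1194] [-0.42, -31.43, -32.39, 0.02, -1.73, -0.13] [-5.63, 0.31, 6.2]
```

>>> servo_tool --pt "0.8 -1.9 -1.3 0 0" --pt "0.8 -1.9 -1.3 0 0" --pt "0.8 -1.9 -1.3 0.3 0" --pt "0.8 -1.9 -1.3 0 0"

```text
t: 21.68
tool_pos: [0.5709, 0.065, 0.12]
tool_rot: [-1.448, -2.787, -0.003]
contact_force: [-4.2, 3.6, 7.6]
opening: 0.0683
grip_force: 3.5
```

```bash
python3 e.py;python3 w2.py .127 | grep -v 'len 1'
```

```text
21.68 [-0.0173, 0.0279, 1.8303, 0.0024, 1.283, -0.6304] [0.5709, 0.065, 0.12] [-2.5, -30.82, -30.39, -0.66, -1.24, -0.13] [-4.2, 3.62, 7.6]
psi 35.1 [0.5709 0.065  0.12  ] open 0.0683 F [-4.2  3.6  7.6] eff [ -2.5  -30.82 -30.39] t 21.68
red [0.5143 0.0334] [519.7  31. ] [46.8 41.4] 87.8 [123, 212, 129, 101, 5574]
q from rect 0.795 r 0.0894
[165 229] [123 284] len 35.0 deg 84.7 axis off mm -108.8
[123 284] [170 312] len 24.3 deg 177.8 axis off mm -20.9
[251 261] [182 212] len 36.0 deg 175.6 axis off mm -21.1
```

>>> servo_tool --pt "0.8 -1.9 -1.3 0 0" --pt "0.8 -1.9 -1.3 0 0" --pt "0.8 -1.9 -1.3 0 0"

```text
t: 22.1
tool_pos: [0.571, 0.0615, 0.1202]
tool_rot: [-1.445, -2.785, -0.014]
contact_force: [-4.2, 17.4, 4.9]
opening: 0.0685
grip_force: 10.8
```

```bash
python3 e.py;python3 w2.py .127 | grep -v 'len 1'
```

```text
22.1 [-0.0271, 0.0264, 1.8316, 0.0102, 1.2832, -0.6437] [0.571, 0.0615, 0.1202] [-11.42, -31.09, -30.05, -4.08, -1.29, 0.4] [-4.24, 17.45, 4.93]
psi 35.2 [0.571  0.0615 0.1202] open 0.0685 F [-4.2 17.4  4.9] eff [-11.42 -31.09 -30.05] t 22.1
red [0.5143 0.0298] [519.4  27.2] [46.7 41.2] 89.7 [123, 212, 128, 101, 5600]
q from rect 0.837 r 0.0896
[161 233] [123 286] len 33.0 deg 86.3 axis off mm -108.5
[123 286] [170 312] len 23.8 deg 0.1 axis off mm -21.0
[250 260] [179 212] len 36.4 deg 177.1 axis off mm -19.4
```

>>> servo_tool --pt "0.8 3.3 2.3 0 0" --pt "0.8 2.5 1.7 0 0" --pt "0.8 0 0 -6 0" --pt "0.8 0 0 -12 0" --pt "0.5 0 0 -20 0" --pt "0.5 0 0 0 0"

```text
t: 22.9
tool_pos: [0.5722, 0.0638, 0.1589]
tool_rot: [1.448, 2.783, 0.003]
contact_force: [0.4, -0.3, 0.7]
opening: 0.0425
grip_force: 0.0
```

```bash
python3 e.py;python3 w2.py .127 | grep -v 'len 1'; python3 - <<'E'
from opt import *
for p in ([.5675,.0728,.1215],[.5625,.08,.1225],[.5697,.0733,.1194],[.5643,.0961,.1178],[.535,.0025,.1405]): print(p,np.array(clear(np.array(p)))*1000)
for q in (.87,1.0,1.152):
    o,l=lever(q)
    for lat in (.012,.018,.022,.026):
        b=[]
        for r in (.073,.076,.08):
            for ph in range(-90,-9,5):
                e=np.array([np.cos(np.radians(ph)),np.sin(np.radians(ph))]);F=A+r*o-.009*l;C=F+(lat+.004)*e;G=F+2*(lat+.004)*e;w=G-F
                if np.hypot(*(G-A))<.072 or (w@l)>-.027: continue
                c=np.array(clear(np.array([*C,.1265-1.2*ret(lat)])))*1000;b.append((c.min().round(1),c.round(1).tolist(),r,ph,C.round(4).tolist(),round(.1265-1.2*ret(lat),4)))
        if b: print(q,lat,*max(b))
E
```

```text
22.9 [-0.0183, -0.0116, 1.8015, 0.0001, 1.3469, -0.63] [0.5722, 0.0638, 0.1589] [0.06, -34.88, -35.21, 0.0, 0.09, -0.0] [0.43, -0.28, 0.66]
psi 35.0 [0.5722 0.0638 0.1589] open 0.0425 F [ 0.4 -0.3  0.7] eff [  0.06 -34.88 -35.21] t 22.9
red [0.5204 0.0297] [522.5  28.9] [45.8 47.8] 88.0 [159, 189, 105, 98, 5356]
q from rect 0.817 r 0.0865
[193 196] [159 248] len 37.8 deg 88.4 axis off mm -110.3
[159 248] [222 286] len 41.2 deg 178.9 axis off mm -20.6
[262 229] [203 189] len 37.9 deg 177.9 axis off mm -21.8
[0.5675, 0.0728, 0.1215] [4.68744229 3.47995866]
[0.5625, 0.08, 0.1225] [5.17616    2.37189103]
[0.5697, 0.0733, 0.1194] [4.66985546 3.15477628]
[0.5643, 0.0961, 0.1178] [9.12636853 5.52531801]
[0.535, 0.0025, 0.1405] [-0.25377497  8.99004796]
0.87 0.012 -4.9 [-4.9, -0.4] 0.073 -70 [0.5417, 0.0006] 0.1265
0.87 0.018 -2.8 [-2.8, -0.4] 0.073 -65 [0.5455, -0.0043] 0.1253
0.87 0.022 -1.4 [-1.4, -0.6] 0.073 -60 [0.5492, -0.0069] 0.1241
0.87 0.026 -1.4 [-0.5, -1.4] 0.073 -60 [0.5512, -0.0104] 0.1224
1.0 0.012 -1.1 [-1.1, 0.5] 0.073 -60 [0.5461, -0.0076] 0.1265
1.0 0.018 0.7 [1.2, 0.7] 0.073 -55 [0.5508, -0.0118] 0.1253
1.0 0.022 0.1 [2.3, 0.1] 0.073 -55 [0.5531, -0.015] 0.1241
1.0 0.026 -0.1 [3.6, -0.1] 0.073 -50 [0.5574, -0.0167] 0.1224
1.152 0.012 1.5 [3.5, 1.5] 0.073 -55 [0.5511, -0.0173] 0.1265
1.152 0.018 1.6 [5.9, 1.6] 0.073 -50 [0.5561, -0.0211] 0.1253
1.152 0.022 1.6 [7.3, 1.6] 0.073 -45 [0.5603, -0.0226] 0.1241
1.152 0.026 1.0 [8.4, 1.0] 0.073 -45 [0.5632, -0.0255] 0.1224
```

```bash
python3 - <<'E'
from opt import *
for q in (.85,.92,1.0,1.08,1.152):
    o,l=lever(q)
    for r in (.073,):
        for s in (.030,.033): 
            C=A+r*o+s*l;print(q,'closed out s',s,C.round(4),(np.array(clear(np.array([*C,.1268])))*1000).round(1))
        for s in (-.02,-.024): 
            C=A+r*o+s*l;print(q,'closed wallR s',s,C.round(4),(np.array(clear(np.array([*C,.1285])))*1000).round(1))
    for lat in (.018,.022,.026):
        b=[]
        for ph in range(-90,-9,5):
            e=np.array([np.cos(np.radians(ph)),np.sin(np.radians(ph))]);F=A+.074*o-.02*l;C=F+(lat+.004)*e;G=F+2*(lat+.004)*e
            if np.hypot(*(G-A))<.072: continue
            c=np.array(clear(np.array([*C,.1283-1.2*ret(lat)])))*1000;b.append((c.min().round(1),c.round(1).tolist(),ph,C.round(4).tolist(),round(.1283-1.2*ret(lat),4)))
        print(q,'wallR',lat,*max(b))
    # left outer side, partly open
    for lat in (.012,.018,.024,.03):
        b=[]
        for ph in range(10,90,5):
            e=np.array([np.cos(np.radians(ph)),np.sin(np.radians(ph))]);F=A+.074*o+.029*l;C=F+(lat+.004)*e;G=F+2*(lat+.004)*e
            if np.hypot(*(G-A))<.070: continue
            c=np.array(clear(np.array([*C,.1268-1.2*ret(lat)])))*1000;b.append((c.min().round(1),c.round(1).tolist(),ph,C.round(4).tolist(),round(.1268-1.2*ret(lat),4)))
        if b: print(q,'outL',lat,*max(b))
E
```

```text
0.85 closed out s 0.03 [0.536  0.0561] [-8.9 -0.4]
0.85 closed out s 0.033 [0.536  0.0591] [-8.4 -0.3]
0.85 closed wallR s -0.02 [0.536  0.0061] [-7.2  0.1]
0.85 closed wallR s -0.024 [0.536  0.0021] [-6.4 -0. ]
0.85 wallR 0.018 1.0 [1.0, 1.2] -55 [0.5476, -0.0119] 0.1271
0.85 wallR 0.022 1.2 [2.4, 1.2] -50 [0.5517, -0.0138] 0.1259
0.85 wallR 0.026 0.5 [3.4, 0.5] -50 [0.5543, -0.0169] 0.1242
0.85 outL 0.012 -2.5 [-2.5, 2.1] 40 [0.5473, 0.0654] 0.1268
0.85 outL 0.018 -0.3 [-0.3, 2.3] 40 [0.5519, 0.0692] 0.1256
0.85 outL 0.024 1.5 [1.5, 1.9] 40 [0.5565, 0.0731] 0.1236
0.85 outL 0.03 1.2 [3.0, 1.2] 35 [0.5629, 0.0746] 0.1207
0.92 closed out s 0.03 [0.5341 0.0509] [-10.6  -0.9]
0.92 closed out s 0.033 [0.5339 0.0539] [-10.2  -0.9]
0.92 closed wallR s -0.02 [0.5376 0.001 ] [-5.5  0.3]
0.92 closed wallR s -0.024 [ 0.5378 -0.003 ] [-4.4  0.4]
0.92 wallR 0.018 1.9 [3.3, 1.9] -50 [0.5507, -0.0159] 0.1271
0.92 wallR 0.022 1.4 [4.5, 1.4] -50 [0.5533, -0.019] 0.1259
0.92 wallR 0.026 1.1 [5.7, 1.1] -45 [0.5578, -0.0203] 0.1242
0.92 outL 0.012 -4.5 [-4.5, 1.5] 45 [0.5445, 0.0611] 0.1268
0.92 outL 
[... 1386 characters left out ...]
0.03 -3.9 [-3.9, -1.3] 50 [0.5522, 0.0635] 0.1207
1.152 closed out s 0.03 [0.5304 0.033 ] [-13.6  -2. ]
1.152 closed out s 0.033 [0.5295 0.0359] [-13.9  -2.1]
1.152 closed wallR s -0.02 [ 0.5452 -0.0147] [1.7 1.8]
1.152 closed wallR s -0.024 [ 0.5464 -0.0186] [3.3 1.9]
1.152 wallR 0.018 4.1 [10.9, 4.1] -35 [0.5623, -0.0277] 0.1271
1.152 wallR 0.022 3.9 [12.2, 3.9] -35 [0.5656, -0.03] 0.1259
1.152 wallR 0.026 3.7 [13.0, 3.7] -30 [0.5702, -0.03] 0.1242
1.152 outL 0.012 -9.7 [-9.7, -0.3] 60 [0.5377, 0.0456] 0.1268
1.152 outL 0.018 -8.4 [-8.4, -0.4] 60 [0.5407, 0.0508] 0.1256
1.152 outL 0.024 -7.4 [-7.4, -1.1] 60 [0.5437, 0.056] 0.1236
1.152 outL 0.03 -5.9 [-5.9, -2.0] 55 [0.5492, 0.0596] 0.1207
```

>>> servo_tool --pt "0.52 0 0 -20 -10" --pt "0.52 0 0 0 -10" --pt "0.52 0 0 0 -10" --pt "0.52 0 0 0 -10" --pt "0.52 0 0 0 -10" --pt "0.52 0 0 0 -10" --pt "0.52 0 0 0 -10" --pt "0.52 0 0 0 -10" --pt "0.52 0 0 0 -10" --pt "0.52 0 0 0 -10" --pt "0.52 0 0 0 0"

```text
t: 24.32
tool_pos: [0.5702, 0.0638, 0.1753]
tool_rot: [1.2, -2.902, -0.001]
contact_force: [-0.1, -0.4, 0.1]
opening: 0.0441
grip_force: 0.0
```

>>> servo_tool --pt "0.52 21 -12 0 0" --pt "0.52 21 -12 0 0" --pt "0.52 21 -13 0 0" --pt "0.52 0 0 20 0" --pt "0.52 0 0 18 0" --pt "0.52 0 0 4 0" --pt "0.52 0 0 0 0" --pt "0.52 0 0 0 0"

```text
t: 25.32
tool_pos: [0.5522, -0.0063, 0.1339]
tool_rot: [1.204, -2.901, -0.001]
contact_force: [-2.7, 0.0, 3.1]
opening: 0.0443
grip_force: 1.6
```

```bash
python3 e.py;python3 w2.py .127 | grep -v 'len 1'
```

```text
25.32 [-0.1461, -0.0391, 1.8725, -0.0, 1.3093, -2.5036] [0.5522, -0.0063, 0.1339] [-0.2, -31.14, -33.3, 0.11, -0.65, -0.03] [-2.68, 0.03, 3.06]
psi 135.1 [ 0.5522 -0.0063  0.1339] open 0.0443 F [-2.7  0.   3.1] eff [ -0.2  -31.14 -33.3 ] t 25.32
red [0.5137 0.0256] [519.7  27. ] [45.5 41.7] 88.5 [359, 208, 118, 96, 4819]
q from rect 0.84 r 0.0893
[418 208] [365 251] len 32.3 deg 177.5 axis off mm -25.5
[395 250] [422 280] len 21.8 deg 86.7 axis off mm 86.6
[431 303] [476 272] len 27.0 deg 175.5 axis off mm -16.4
[476 267] [418 208] len 43.5 deg 90.6 axis off mm -109.4
```

>>> servo_tool --pt "0.47 0 0 -8 6.5" --pt "0.47 0 0 0 6.5" --pt "0.47 7.9 -1.6 0 0" --pt "0.47 0 0 6 0" --pt "0.47 0 0 2 0" --pt "0.47 0 0 0 0"

```text
t: 26.12
tool_pos: [0.547, -0.0126, 0.1348]
tool_rot: [-0.867, 3.018, -0.001]
contact_force: [-0.5, -0.1, 0.3]
opening: 0.0402
grip_force: 0.0
```

```bash
python3 e.py
```

```text
26.12 [-0.159, -0.0541, 1.8853, 0.0001, 1.3088, -2.2895] [0.547, -0.0126, 0.1348] [0.39, -29.08, -32.4, -0.0, -0.02, -0.0] [-0.46, -0.06, 0.27]
```

>>> servo_tool --pt "0.47 0 0 2 0" --pt "0.47 0 0 0 0"

```text
t: 26.38
tool_pos: [0.5481, -0.0127, 0.1345]
tool_rot: [-0.866, 3.015, -0.003]
contact_force: [0.1, 0.5, -0.2]
opening: 0.0404
grip_force: 0.0
```

```bash
python3 e.py
```

```text
26.38 [-0.1589, -0.0531, 1.8849, 0.0, 1.3053, -2.2892] [0.5481, -0.0127, 0.1345] [0.23, -22.42, -27.45, -0.0, -0.03, -0.0] [0.12, 0.51, -0.22]
```

>>> servo_tool --pt "0.706 0 0 -5 0" --pt "0.706 0 0 -6 -9.4" --pt "0.706 0 0 0 -9.4" --pt "0.706 0 0 0 -9.4" --pt "0.706 -2.3 -8.4 0 0" --pt "0.706 -2.4 -8.4 0 0" --pt "0.706 0 0 10 0" --pt "0.706 0 0 5 0" --pt "0.706 0 0 0 0"

```text
t: 27.5
tool_pos: [0.5626, -0.0166, 0.1268]
tool_rot: [1.575, -2.716, -0.002]
contact_force: [0.4, -0.5, -0.7]
opening: 0.0601
grip_force: 0.0
```

```bash
python3 e.py;python3 w2.py .127 | grep -v 'len 1'
```

```text
27.5 [-0.1617, -0.0055, 1.8519, -0.0, 1.2973, -2.7837] [0.5626, -0.0166, 0.1268] [-0.03, -34.23, -34.65, -0.0, -0.02, 0.0] [0.41, -0.52, -0.67]
psi 150.2 [ 0.5626 -0.0166  0.1268] open 0.0601 F [ 0.4 -0.5 -0.7] eff [-3.000e-02 -3.423e+01 -3.465e+01] t 27.5
red [0.5088 0.0211] [507.5  24. ] [23.5 47.4] 11.2 [413, 244, 80, 78, 2817]
q from rect -5.413 r 0.1015
[492 309] [470 265] len 27.5 deg 90.3 axis off mm -108.7
[460 245] [413 266] len 23.3 deg 177.4 axis off mm -26.9
```

>>> servo_tool --pt "0.706 -0.7 -1.3 2 0" --pt "0.706 0 0 1 0" --pt "0.706 0 0 0 0"

```text
t: 27.92
tool_pos: [0.5648, -0.0167, 0.125]
tool_rot: [1.577, -2.717, -0.0]
contact_force: [-0.5, -0.3, -0.4]
opening: 0.0598
grip_force: 0.0
```

```bash
python3 e.py
```

```text
27.92 [-0.1613, 0.0004, 1.8492, 0.0, 1.292, -2.7836] [0.5648, -0.0167, 0.125] [-0.0, -34.68, -34.69, -0.0, -0.01, 0.0] [-0.54, -0.33, -0.38]
```

>>> servo_tool --pt "0.706 0 0 1 0" --pt "0.706 0 0 0 0"

```text
t: 28.18
tool_pos: [0.5649, -0.0168, 0.1241]
tool_rot: [-1.577, 2.717, -0.0]
contact_force: [0.8, -0.4, 0.3]
opening: 0.0605
grip_force: 0.1
```

```bash
python3 e.py
```

```text
28.18 [-0.1613, 0.0015, 1.8498, 0.0, 1.2901, -2.7837] [0.5649, -0.0168, 0.1241] [0.0, -34.5, -34.39, -0.01, 0.02, -0.0] [0.83, -0.44, 0.28]
```

>>> servo_tool --pt "0.706 0 0 1.5 0" --pt "0.706 0 0 0 0"

```text
t: 28.42
tool_pos: [0.5654, -0.0168, 0.1234]
tool_rot: [-1.576, 2.716, -0.001]
contact_force: [-1.2, 0.2, 0.9]
opening: 0.0604
grip_force: 0.6
```

```bash
python3 e.py
```

```text
28.42 [-0.1613, 0.0028, 1.8498, 0.0, 1.2878, -2.7837] [0.5654, -0.0168, 0.1234] [-0.09, -32.64, -32.31, -0.01, -0.24, 0.02] [-1.21, 0.23, 0.88]
```

>>> servo_tool --pt "0.706 -1.6 -2.8 -0.5 0" --pt "0.706 0 0 2 0" --pt "0.706 0 0 0 0"

```text
t: 28.8
tool_pos: [0.5684, -0.0168, 0.1215]
tool_rot: [-1.577, 2.717, -0.0]
contact_force: [-1.6, 1.1, 5.4]
opening: 0.0603
grip_force: 2.4
```

```bash
python3 e.py
```

```text
28.8 [-0.1604, 0.0124, 1.8435, 0.0001, 1.2853, -2.7828] [0.5684, -0.0168, 0.1215] [-0.05, -32.32, -32.25, -0.03, -0.6, 0.04] [-1.61, 1.07, 5.36]
```

>>> servo_tool --pt "0.706 2.5 -1.7 0.5 0" --pt "0.706 2.5 -1.8 0 0" --pt "0.706 2.4 -1.9 0 0"

```text
t: 29.18
tool_pos: [0.5689, -0.0258, 0.1203]
tool_rot: [1.577, -2.717, -0.001]
contact_force: [-2.8, 0.5, 0.5]
opening: 0.0601
grip_force: 0.0
```

```bash
python3 e.py;python3 w2.py .127 | grep -v 'len 1'
```

```text
29.18 [-0.1761, 0.0164, 1.8416, 0.0001, 1.2843, -2.7987] [0.5689, -0.0258, 0.1203] [-1.45, -33.37, -33.1, -0.11, -0.43, 0.05] [-2.82, 0.54, 0.5]
psi 150.3 [ 0.5689 -0.0258  0.1203] open 0.0601 F [-2.8  0.5  0.5] eff [ -1.45 -33.37 -33.1 ] t 29.18
red [0.5114 0.0149] [511.8  17.2] [31.4 27.5] 89.8 [433, 259, 76, 63, 2756]
q from rect -5.342 r 0.0976
[433 282] [463 317] len 24.4 deg 100.9 axis off mm 86.5
[483 259] [433 282] len 24.0 deg 178.8 axis off mm -26.2
```

>>> servo_tool --pt "0.706 0 0 -8 0" --pt "0.706 0 0 -12 0" --pt "0.706 0 0 0 0"

```text
t: 29.6
tool_pos: [0.5698, -0.026, 0.142]
tool_rot: [-1.576, 2.716, -0.002]
contact_force: [-1.0, 0.1, 0.0]
opening: 0.0603
grip_force: 0.0
```

```bash
python3 w2.py .127
```

```text
psi 150.2 [ 0.5698 -0.026   0.142 ] open 0.0603 F [-1.   0.1  0. ] eff [ -0.05 -34.27 -35.  ] t 29.6
red [0.512  0.0234] [514.5  26.4] [47.9 32.5] 88.8 [413, 241, 92, 80, 3548]
q from rect 0.847 r 0.0945
[425 270] [437 290] len 13.9 deg 92.4 axis off mm 83.2
[446 300] [465 316] len 15.1 deg 109.1 axis off mm 79.0
[481 320] [504 310] len 13.1 deg 179.0 axis off mm -22.6
[504 310] [478 260] len 34.8 deg 91.5 axis off mm -108.7
[468 241] [413 266] len 30.1 deg 178.0 axis off mm -26.4
```

>>> servo_tool --pt "0.706 0 0 0 4.2" --pt "0.706 -6.8 7.8 0 0" --pt "0.706 0 0 10 0" --pt "0.706 0 0 8 0" --pt "0.706 0 0 2 0" --pt "0.706 0 0 1 0" --pt "0.706 0 0 0 0"

```text
t: 30.52
tool_pos: [0.5675, -0.0159, 0.122]
tool_rot: [-1.476, 2.771, -0.002]
contact_force: [-3.9, 0.7, 7.4]
opening: 0.0605
grip_force: 3.4
```

```bash
python3 e.py
```

```text
30.52 [-0.1591, 0.0088, 1.8463, 0.0, 1.2848, -2.7089] [0.5675, -0.0159, 0.122] [-0.89, -29.26, -29.81, -0.07, -1.26, 0.08] [-3.87, 0.67, 7.38]
```

>>> servo_tool --pt "0.706 1.9 -1.7 0 0" --pt "0.706 1.9 -1.7 0.2 0" --pt "0.706 1.9 -1.8 0 0"

```text
t: 30.9
tool_pos: [0.5689, -0.0233, 0.1213]
tool_rot: [-1.475, 2.77, -0.001]
contact_force: [-0.1, 1.8, 7.0]
opening: 0.0603
grip_force: 3.6
```

```bash
python3 w2.py .127
```

```text
psi 146.1 [ 0.5689 -0.0233  0.1213] open 0.0603 F [-0.1  1.8  7. ] eff [ -1.06 -30.85 -30.41] t 30.9
red [0.5134 0.0136] [514.5  15.2] [29.9 47.4] 4.7 [411, 226, 110, 96, 5129]
q from rect -5.318 r 0.0951
[464 226] [411 262] len 27.6 deg 4.6 axis off mm -26.3
[429 275] [444 301] len 15.8 deg 87.4 axis off mm 80.3
[444 301] [481 321] len 21.6 deg 115.9 axis off mm 75.5
[481 321] [520 295] len 21.4 deg 7.3 axis off mm -24.2
[506 282] [479 237] len 26.9 deg 90.8 axis off mm -108.8
```

>>> servo_tool --pt "0.706 1.9 -1.7 0 0" --pt "0.706 1.8 -1.8 0.2 0" --pt "0.706 1.8 -1.8 0 0" --pt "0.706 1.8 -1.9 0 0"

```text
t: 31.45
tool_pos: [0.5719, -0.033, 0.1214]
tool_rot: [-1.472, 2.768, -0.002]
contact_force: [3.8, 3.8, 7.6]
opening: 0.0603
grip_force: 3.6
```

```bash
python3 w2.py .127
```

```text
psi 146.0 [ 0.5719 -0.033   0.1214] open 0.0603 F [3.8 3.8 7.6] eff [ -1.84 -31.4  -29.44] t 31.45
red [0.5159 0.0016] [517.1   2.4] [30.7 47. ] 12.2 [410, 221, 113, 100, 5489]
q from rect -5.181 r 0.0948
[454 221] [410 260] len 25.5 deg 12.7 axis off mm -25.9
[428 274] [444 301] len 16.5 deg 87.9 axis off mm 77.0
[444 301] [476 320] len 19.2 deg 113.6 axis off mm 77.7
[476 320] [522 283] len 27.0 deg 13.4 axis off mm -21.0
[522 283] [467 228] len 39.1 deg 102.7 axis off mm -109.9
```

>>> servo_tool --pt "0.706 1.7 -1.1 0 0" --pt "0.706 1.7 -1.1 0 0" --pt "0.706 0 0 0 0"

```text
t: 31.88
tool_pos: [0.5719, -0.0371, 0.1213]
tool_rot: [-1.472, 2.768, -0.002]
contact_force: [3.4, 2.4, 7.6]
opening: 0.0604
grip_force: 3.5
```

```bash
python3 w2.py .127
```

```text
psi 146.0 [ 0.5719 -0.0371  0.1213] open 0.0604 F [3.4 2.4 7.6] eff [ -1.86 -31.32 -29.49] t 31.88
red [ 0.5162 -0.002 ] [517.5  -1.6] [30.2 47.1] 13.9 [411, 222, 111, 99, 5298]
q from rect -5.14 r 0.0955
[451 222] [411 262] len 24.7 deg 16.5 axis off mm -23.3
[428 274] [444 301] len 16.5 deg 87.9 axis off mm 76.9
[444 301] [478 320] len 20.0 deg 115.1 axis off mm 79.0
[478 320] [521 282] len 26.4 deg 16.5 axis off mm -22.3
[521 282] [451 222] len 45.6 deg 106.4 axis off mm -109.7
```

>>> servo_tool --pt "0.706 0 0 -2 0" --pt "0.706 0 0 -1.5 0" --pt "0.706 0 0 0 0"

```text
t: 32.3
tool_pos: [0.5714, -0.0374, 0.1244]
tool_rot: [-1.473, 2.769, -0.003]
contact_force: [3.5, 1.1, 5.9]
opening: 0.0603
grip_force: 2.9
```

```bash
python3 w2.py .131
```

```text
psi 146.0 [ 0.5714 -0.0374  0.1244] open 0.0603 F [3.5 1.1 5.9] eff [ -1.03 -32.09 -30.47] t 32.3
red [ 0.5159 -0.0028] [517.3  -2.3] [29.5 46.6] 14.7 [411, 224, 110, 97, 5200]
q from rect -5.133 r 0.0959
[450 224] [411 262] len 23.6 deg 15.7 axis off mm -25.2
[432 271] [455 292] len 15.7 deg 103.2 axis off mm 87.6
[455 292] [429 275] len 15.4 deg 111.7 axis off mm -87.1
[429 275] [444 301] len 15.7 deg 87.4 axis off mm 77.1
[444 301] [478 320] len 19.9 deg 115.1 axis off mm 79.9
[478 320] [520 283] len 25.5 deg 16.4 axis off mm -21.0
[520 283] [450 224] len 45.0 deg 106.8 axis off mm -109.5
```

>>> servo_tool --pt "0.706 0 0 -2 0" --pt "0.706 0 0 -2 0" --pt "0.706 0 0 0 0"

```text
t: 32.72
tool_pos: [0.5697, -0.0378, 0.1269]
tool_rot: [-1.476, 2.773, -0.001]
contact_force: [2.4, 0.4, 4.7]
opening: 0.0604
grip_force: 2.3
```

>>> servo_tool --pt "0.706 0 0 -4 0" --pt "0.706 0 0 -20 0" --pt "0.706 0 0 -30 0" --pt "0.706 0 0 -30 0" --pt "0.4 0 0 0 0" --pt "0 0 0 0 0"

```text
t: 33.48
tool_pos: [0.5687, -0.0375, 0.2098]
tool_rot: [1.475, -2.772, -0.001]
contact_force: [0.1, -0.4, -1.2]
opening: 0.0247
grip_force: 0.0
```

```bash
python3 w2.py .134; python3 - <<'E'
from h import *
o=get_obs();im=get_image('wrist');c=get_calibration('wrist');M=np.array(c['mount']);R=Ro.from_rotvec(o['tool_rot']).as_matrix();og=np.array(o['tool_pos'])+R@M[:3,3]
def pr(X): 
    v=M[:3,:3].T@(R.T@(X-np.array(o['tool_pos']))-M[:3,3]);return c['fx']*v[0]/v[2]+c['cx'],c['fy']*v[1]/v[2]+c['cy']
h=cv2.cvtColor(im,cv2.COLOR_RGB2HSV)
for n,lo,hi in (('g',50,80),('b',100,120),('y',20,34)):
    m=cv2.inRange(h,(lo,110,60),(hi,255,255));N,l,st,ce=cv2.connectedComponentsWithStats(m)
    for i in range(1,N):
        if 25<st[i,4]<600:
            d=R@(M[:3,:3]@np.array([(ce[i][0]-c['cx'])/c['fx'],(ce[i][1]-c['cy'])/c['fy'],1]));print(n,ce[i].round(),st[i,4],(og+d*(.141-og[2])/d[2]).round(4))
E
```

```text
psi 146.0 [ 0.5687 -0.0375  0.2098] open 0.0247 F [ 0.1 -0.4 -1.2] eff [ 1.000e-02 -3.515e+01 -3.793e+01] t 33.48
red [ 5.239e-01 -3.000e-04] [527.6   1.7] [51.6 44.1] 15.7 [367, 184, 83, 79, 3552]
q from rect -5.142 r 0.085
[449 222] [404 184] len 42.5 deg 106.8 axis off mm -110.2
[404 184] [367 223] len 36.2 deg 15.5 axis off mm -23.7
[367 246] [378 259] len 13.0 deg 95.3 axis off mm 57.8
[378 259] [391 247] len 12.7 deg 12.9 axis off mm 1.9
[391 247] [407 262] len 16.8 deg 102.2 axis off mm 71.2
[407 262] [449 222] len 40.4 deg 14.7 axis off mm -17.2
b [338. 268.] 115 [ 0.5777 -0.0026  0.141 ]
```

>>> servo_tool --pt "0 0 0 -48 0" --pt "0 0 0 -48 0" --pt "0 0 0 -48 9.3" --pt "0 0 0 -46 9.3" --pt "0 0 0 0 9.3" --pt "0 0 0 0 9.3" --pt "0 0 0 0 9.3" --pt "0 0 0 0 9.5" --pt "0 0 0 0 0"

```text
t: 34.7
tool_pos: [0.5691, -0.0376, 0.399]
tool_rot: [0.004, -3.139, -0.001]
contact_force: [-0.0, 0.3, 0.3]
opening: 0.0002
grip_force: 0.0
```

>>> servo_tool --pt "0 -40 20 0 0" --pt "0 -40 20 0 0" --pt "0 -40 17 0 0" --pt "0 0 0 0 0" --pt "0 0 0 40 0" --pt "0 0 0 40 0" --pt "0 0 0 35 0" --pt "0 0 0 0 0"

```text
t: 35.7
tool_pos: [0.6867, 0.0192, 0.2811]
tool_rot: [0.003, -3.133, -0.001]
contact_force: [-1.0, 0.8, 0.6]
opening: 0.0001
grip_force: 0.0
```

```bash
python3 e.py; python3 - <<'E'
from h import *
im=get_image('top');cv2.imwrite('pics/t3.png',im[:,:,::-1])
s=get_image('scene');h=cv2.cvtColor(s,cv2.COLOR_RGB2HSV);m=cv2.inRange(h,(20,120,90),(33,255,255));m[200:]=0;ys,xs=np.nonzero(m);print('guard px',xs.min(),xs.max(),ys.min(),ys.max())
h=cv2.cvtColor(cv2.imread('pics/scene0.png'),cv2.COLOR_BGR2HSV);m=cv2.inRange(h,(20,120,90),(33,255,255));m[200:]=0;ys,xs=np.nonzero(m);print('guard px before',xs.min(),xs.max(),ys.min(),ys.max())
E
```

```text
35.7 [-0.0802, 0.1782, 1.3948, -0.0002, 1.5768, -1.6529] [0.6867, 0.0192, 0.2811] [0.07, -45.78, -37.71, 0.0, -0.1, -0.01] [-0.97, 0.85, 0.59]
guard px 292 359 81 191
guard px before 279 358 81 199
```

>>> servo_tool --pt "0 22 0 0 0" --pt "0 22 0 0 0" --pt "0 15 0 4 0" --pt "0 15 0 4 0" --pt "0 17 0 9 0" --pt "0 17 0 9 0" --pt "0 10 0 17 0" --pt "0 10 0 17 0" --pt "0 0 0 0 0"

```text
t: 36.92
tool_pos: [0.5613, 0.0192, 0.2272]
tool_rot: [-0.002, 3.14, -0.0]
contact_force: [0.1, 0.2, -0.0]
opening: 0.0
grip_force: 0.0
```

>>> servo_tool --pt "0 6 0 16 0" --pt "0 6 0 17 0" --pt "0 1 0 12 0" --pt "0 0 0 10 0" --pt "0 0 0 8 0" --pt "0 0 0 0 0"

```text
t: 37.67
tool_pos: [0.548, 0.0194, 0.1616]
tool_rot: [0.001, -3.14, -0.0]
contact_force: [0.5, -0.7, 0.5]
opening: -0.0001
grip_force: 0.0
```

```bash
python3 e.py
```

```text
37.67 [-0.1004, -0.076, 1.859, 0.0, 1.36, -1.672] [0.548, 0.0194, 0.1616] [-0.01, -32.13, -35.48, -0.0, -0.03, -0.0] [0.52, -0.68, 0.47]
```

>>> servo_tool --pt "0 0 0 4 0" --pt "0 0 0 3 0" --pt "0 0 0 2 0" --pt "0 0 0 0 0"

```text
t: 38.17
tool_pos: [0.5483, 0.0194, 0.1535]
tool_rot: [0.001, -3.141, 0.0]
contact_force: [-1.0, 0.6, -0.0]
opening: -0.0001
grip_force: 0.0
```

```bash
python3 e.py; python3 - <<'E'
from h import *
s=get_image('scene');cv2.imwrite('pics/s9.png',s[:,:,::-1]);h=cv2.cvtColor(s,cv2.COLOR_RGB2HSV);m=cv2.inRange(h,(20,120,90),(33,255,255));m[230:]=0;ys,xs=np.nonzero(m);print('guard px',xs.min(),xs.max(),ys.min(),ys.max())
for v in range(80,230,10): print(v, xs[(ys>=v)&(ys<v+10)].min(initial=999),xs[(ys>=v)&(ys<v+10)].max(initial=0))
# expected pixels of the shut guard frame corners
n=np.array([.9966,-.083,0]);t=np.array([.083,.9966,0]);H=np.array([.6469,.0228,.1505])
for a in (0,-.16):
  for b in (-.078,.078): print(a,b,np.round(proj('scene',H+a*n+b*t),0))
E
```

```text
38.17 [-0.1003, -0.0684, 1.866, -0.0, 1.3441, -1.672] [0.5483, 0.0194, 0.1535] [-0.01, -32.42, -35.46, -0.0, -0.02, 0.0] [-1.03, 0.6, -0.01]
guard px 266 355 165 218
80 999 0
90 999 0
100 999 0
110 999 0
120 999 0
130 999 0
140 999 0
150 999 0
160 269 315
170 266 341
180 335 355
190 267 344
200 267 337
210 286 348
220 999 0
0 -0.078 [357. 183.]
0 0.078 [295. 160.]
-0.16 -0.078 [295. 215.]
-0.16 0.078 [232. 186.]
```

>>> servo_tool --pt "0 0 0 1.5 0" --pt "0 0 0 1 0" --pt "0 0 0 0 0"

```text
t: 38.6
tool_pos: [0.5484, 0.0194, 0.152]
tool_rot: [-0.001, 3.142, -0.0]
contact_force: [-3.0, 0.5, 4.3]
opening: 0.0001
grip_force: 2.6
```

>>> servo_tool --pt "0 0 0 1 0" --pt "0 0 0 1 0" --pt "0 0 0 0 0"

```text
t: 38.98
tool_pos: [0.5485, 0.0194, 0.1519]
tool_rot: [0.002, -3.141, 0.0]
contact_force: [-7.2, -0.7, 13.6]
opening: -0.0
grip_force: 6.7
```

```bash
python3 e.py
```

```text
38.98 [-0.1002, -0.0664, 1.8669, -0.0002, 1.3411, -1.672] [0.5485, 0.0194, 0.1519] [-0.37, -25.87, -31.68, 0.1, -2.12, -0.0] [-7.16, -0.71, 13.64]
```

>>> servo_tool --pt "0 0 0 -3 0" --pt "0 0 0 -20 0" --pt "0 0 0 -40 0" --pt "0 0 0 -50 0" --pt "0 0 0 -50 0" --pt "0 0 0 0 0" --pt "0 0 0 0 0"

```text
t: 39.85
tool_pos: [0.5482, 0.0194, 0.3123]
tool_rot: [-0.001, 3.141, -0.0]
contact_force: [-0.5, -0.3, -0.5]
opening: 0.0001
grip_force: 0.0
```

```bash
python3 w2.py .13; python3 - <<'E'
from h import *
s=get_image('scene');h=cv2.cvtColor(s,cv2.COLOR_RGB2HSV);m=cv2.inRange(h,(20,120,90),(33,255,255));m[230:]=0
N,l,st,ce=cv2.connectedComponentsWithStats(m);print([st[i].tolist() for i in range(1,N) if st[i,4]>40])
a=cv2.imread('pics/scene0.png').astype(int)
for n,(x0,x1,y0,y1) in (('casting',(362,392,248,270)),('mould',(315,385,265,315))): print(n,abs(a[y0:y1,x0:x1]-s[y0:y1,x0:x1,::-1].astype(int)).mean())
o=get_obs();im=get_image('wrist');c=get_calibration('wrist');M=np.array(c['mount']);R=Ro.from_rotvec(o['tool_rot']).as_matrix();og=np.array(o['tool_pos'])+R@M[:3,3]
h=cv2.cvtColor(im,cv2.COLOR_RGB2HSV);cv2.imwrite('pics/w9.png',im[:,:,::-1])
m=cv2.inRange(h,(20,120,90),(33,255,255));N,l,st,ce=cv2.connectedComponentsWithStats(m)
i=1+np.argmax(st[1:,4]);P=np.argwhere(l==i)[::5,::-1]
D=(R@(M[:3,:3]@np.c_[(P[:,0]-c['cx'])/c['fx'],(P[:,1]-c['cy'])/c['fy'],np.ones(len(P))].T)).T
X=og+D*((.154-og[2])/D[:,2])[:,None];print('frame',cv2.minAreaRect((X[:,:2]*1000).astype(np.float32)),st[i])
for n,lo,hi in (('g',45,85),('b',95,125),('y',20,34)):
    m=cv2.inRange(h,(lo,70,50),(hi,255,255));N,l,st,ce=cv2.connectedComponentsWithStats(m)
    for i in range(1,N):
        if 20<st[i,4]<400:
            d=R@(M[:3,:3]@np.array([(ce[i][0]-c['cx'])/c['fx'],(ce[i][1]-c['cy'])/c['fy'],1]));print(n,ce[i].round(),st[i,4],(og+d*(.141-og[2])/d[2]).round(4))
E
```

```text
psi 90.0 [0.5482 0.0194 0.3123] open 0.0001 F [-0.5 -0.3 -0.5] eff [ 3.000e-02 -3.239e+01 -3.976e+01] t 39.85
red [ 0.5816 -0.0778] [581.6 -77.8] [0. 0.] 0.0 [227, 214, 1, 1, 1]
q from rect -4.12 r 0.1074
[[266, 159, 90, 57, 917]]
casting 8.477272727272727
mould 6.333714285714286
frame ((564.4907836914062, 28.637123107910156), (156.66363525390625, 156.37059020996094), 85.07227325439453) [ 247  113  184  175 7265]
b [420. 355.] 70 [0.7417 0.1289 0.141 ]
b [326. 357.] 119 [0.7453 0.0229 0.141 ]
y [97.  4.] 357 [ 0.3946 -0.1658  0.141 ]
y [624. 150.] 23 [0.5134 0.2968 0.141 ]
y [621. 213.] 35 [0.5748 0.3097 0.141 ]
y [599. 334.] 24 [0.7138 0.3222 0.141 ]
```

```bash
python3 - <<'E'
import cv2,numpy as np
im=cv2.imread('pics/w9.png');h=cv2.cvtColor(im,cv2.COLOR_BGR2HSV)
c=im[105:295,240:440].astype(int);r=c[:,:,2]-c[:,:,1:3-1].max(2) if False else c[:,:,2]-np.maximum(c[:,:,1],c[:,:,0])
print(r.max(),(r>25).sum())
m=(r>25).astype(np.uint8);N,l,st,ce=cv2.connectedComponentsWithStats(m);print([(st[i].tolist(),(ce[i]+[240,105]).round(1)) for i in range(1,N) if st[i,4]>60])
cv2.imwrite('pics/w9c.png',cv2.resize(im[100:300,235:435],None,fx=3,fy=3,interpolation=cv2.INTER_CUBIC))
E
```

```text
130 6401
[([0, 8, 191, 175, 6329], array([329.4, 178.3]))]
```

```bash
python3 - <<'E'
from h import *
o=get_obs();im=cv2.imread('pics/w9.png');h=cv2.cvtColor(im,cv2.COLOR_BGR2HSV)
c=get_calibration('wrist');M=np.array(c['mount']);R=Ro.from_rotvec(o['tool_rot']).as_matrix();og=np.array(o['tool_pos'])+R@M[:3,3]
def cast(P,z):
    D=(R@(M[:3,:3]@np.c_[(P[:,0]-c['cx'])/c['fx'],(P[:,1]-c['cy'])/c['fy'],np.ones(len(P))].T)).T
    return (og+D*((z-og[2])/D[:,2])[:,None])[:,:2]
for nm,a,b,z in (('red',(0,35,30),(9,255,255),.13),('red2',(170,35,30),(180,255,255),.13),('green',(45,35,30),(90,255,255),.141)):
    m=cv2.inRange(h,a,b);k=np.zeros_like(m);k[115:290,250:428]=m[115:290,250:428]
    N,l,st,ce=cv2.connectedComponentsWithStats(k)
    for i in range(1,N):
        if st[i,4]>15:
            X=cast(np.argwhere(l==i)[:,::-1].astype(float),z);print(nm,st[i].tolist(),X.mean(0).round(4),np.degrees(np.arctan2(X.mean(0)[1]-.026,X.mean(0)[0]-.609))%360,cv2.minAreaRect((X*1000).astype(np.float32)))
E
```

```text
red [304, 135, 17, 2, 21] [0.5015 0.009 ] 189.00600512949026 ((501.5009460449219, 9.41619873046875), (0.9258986711502075, 15.053169250488281), 0.022281277924776077)
red2 [285, 136, 37, 14, 149] [ 0.5063 -0.0009] 194.6653372679393 ((507.3205871582031, 1.0469417572021484), (34.397342681884766, 11.665535926818848), 86.6739501953125)
red2 [288, 144, 30, 11, 88] [ 5.144e-01 -4.000e-04] 195.60857478972108 ((514.2506103515625, 0.3547239303588867), (3.2150614261627197, 28.98154640197754), 13.917194366455078)
red2 [289, 152, 35, 12, 105] [0.5218 0.0026] 195.034102967156 ((521.78173828125, 3.478229522705078), (6.019370079040527, 32.41987991333008), 10.665181159973145)
red2 [293, 159, 29, 12, 76] [0.5293 0.0041] 195.3296209329282 ((529.1735229492188, 4.50726318359375), (3.218669891357422, 28.201011657714844), 17.000883102416992)
red2 [295, 167, 30, 12, 97] [0.5374 0.0068] 195.03199762994748 ((537.31884765625, 7.070178031921387), (4.177300930023193, 29.037342071533203), 16.134674072265625)
```

```bash
python3 -c "
from station import *
print(finish_job())"
```

```text
the job is handed in; nothing more can be done
None
```

The lever is locked in the green-stud slot (q about 1.15), and the guard is down flat over the cock. The job was handed in at about 40 s, but the forearm touched the cabinet in front several times (peak about 28 N by my estimate, limit 40 N). At one point during the lever swing, a finger appears to have pushed sideways against the dial with about 17 N. The casting and mould showed no sign of moving; the beaker was not checked.

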